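# Put the barista's tools back in their homes

### The job

Reset the espresso bar for the next order: put the tamper in the round recess of the black tamping mat, the copper leveller in the well of the wooden stand, the plain aluminium dosing cup on the middle of the scale's weighing plate and the blue milk jug on the middle of the drip tray's grille. Set each one down upright and gently, flat on its place, without dropping it, and leave the portafilter and the syrup bottle where they are.

Things in the scene. Friction and masses are not known exactly. Their poses are not given: they have to be found in the camera images.
- tamper: Coffee tamper upright on the counter: round steel base 58 mm across, 16 mm high, under a black round handle; 96 mm high in all. The handle is straight, 31 mm across, from 48 to 82 mm above the underside; the neck below is 22 mm across. About 0.36 kg. Origin: centre of the underside; z up. Round: its yaw means nothing.
- leveller: Coffee leveller (distribution tool): a squat solid round puck, copper-coloured and 60 mm across from 15 to 49 mm above its underside, with a thin black band, on a steel foot 58 mm across and 15 mm high; 49 mm high in all. About 0.30 kg. Origin: centre of the underside; z up; yaw means nothing. It starts on the counter.
- dosing_cup: Plain aluminium dosing cup, open at the top, no handle: 58 mm across outside, 60 mm at the rim, 62 mm high, wall 3 mm. About 0.14 kg. Origin: centre of the underside; z up; yaw means nothing. It starts on the counter, mouth up.
- milk_jug: Small blue milk jug, mouth up on the counter, any yaw: round, 66 mm across low down, 62 mm at 45 mm height, 58 mm at the rim, 80 mm high, wall 3 mm, about 0.20 kg. A thin handle (7 mm bar, 20 to 76 mm high) stands out on its -x side to 61 mm from the axis; short spout on +x. Grip it across its y axis. Origin: centre of the underside; z up.
- tamping_mat: Black rubber tamping mat, fixed, home of the tamper: 10 mm thick, from -50 to +95 mm in its x and +-58 mm in its y, with one round flat-bottomed recess 76 mm across and 5 mm deep, brown inside (floor 5 mm above the counter), and a low step (top 17 mm) near its +x end from 79 to 91 mm. Origin: on the counter under the centre of the recess; z up.
- wood_stand: Square dark-wood stand, fixed, home of the leveller: 100 x 100 mm, 18 mm high, with a round well in the middle, 76 mm across and 8 mm deep (floor 10 mm above the counter). Origin: on the counter under the centre of the well; z up.
- scale: Flat black coffee scale, fixed, home of the dosing cup: grey weighing plate 100 mm (x) by 120 mm (y), its top 22 mm above the counter, and a lower black strip with a green screen along its -x side, out to 82 mm. Origin: on the counter under the centre of the weighing plate; z up.
- drip_tray: Square steel drip tray with a slatted grille, fixed, home of the milk jug: 126 x 126 mm, rim 4 mm thick and 16 mm high, inside 118 x 118 mm; the grille's flat top is 11 mm above the counter. Origin: on the counter under its centre; z up.
- portafilter: Bystander, not to be moved: steel portafilter lying to the robot's right, round head 72 mm across and 30 mm high, black handle on its -x side reaching 204 mm from the origin. Origin: centre of the underside of the head; z up.
- syrup_bottle: Bystander, not to be moved: amber syrup bottle 72 mm across with a white pump, 270 mm high, standing to the robot's left; the pump's thin nozzle reaches 70 mm along its +x. Origin: centre of the underside; z up.
Things that resemble listed ones, but are neither listed nor needed, are in the scene too. Of the things that look like the dosing_cup, take the one that is farthest to the robot's left at the start.

How it is judged (in metres and radians):
At the end, for the whole second after the job is handed in: Tamper flat in the mat's recess and leveller flat in the stand's well (each within 12 mm of its centre), dosing cup on the weighing plate and milk jug on the grille (each within 15 mm of the middle); all upright to 0.1 rad, undersides within 3 mm of the place, at rest (horizontal distance between tamper and tamping_mat below 0.012 m and z of tamper in the frame of tamping_mat between 0.001 and 0.008 m and angle between each of tamper, leveller, dosing_cup, milk_jug's own z axis and vertical below 0.1 rad and linear speed of each of tamper, leveller, dosing_cup, milk_jug below 0.02 m/s and angular speed of each of tamper, leveller, dosing_cup, milk_jug below 0.2 rad/s and horizontal distance between leveller and wood_stand below 0.012 m and z of leveller in the frame of wood_stand between 0.006 and 0.013 m and horizontal distance between dosing_cup and scale below 0.015 m and z of dosing_cup in the frame of scale between 0.018 and 0.025 m and horizontal distance between milk_jug and drip_tray below 0.015 m and z of milk_jug in the frame of drip_tray between 0.007 and 0.014 m); the robot touches nothing.
It fails at once if a tool is dropped or slammed down at its place (faster than 0.6 m/s in the last 15 mm) ((horizontal distance between tamper and tamping_mat below 0.06 m and z of tamper in the frame of tamping_mat below 0.02 m and linear speed of tamper above 0.6 m/s) or (horizontal distance between leveller and wood_stand below 0.06 m and z of leveller in the frame of wood_stand below 0.025 m and linear speed of leveller above 0.6 m/s) or (horizontal distance between dosing_cup and scale below 0.06 m and z of dosing_cup in the frame of scale below 0.037 m and linear speed of dosing_cup above 0.6 m/s) or (horizontal distance between milk_jug and drip_tray below 0.06 m and z of milk_jug in the frame of drip_tray below 0.026 m and linear speed of milk_jug above 0.6 m/s)).
It fails at once if the portafilter is moved by more than 20 mm or knocked over (distance of portafilter from where it was at the start of the episode above 0.02 m or angle between portafilter's own z axis and vertical above 0.3 rad).
It fails at once if the syrup bottle is moved by more than 20 mm or knocked over (distance of syrup_bottle from where it was at the start of the episode above 0.02 m or angle between syrup_bottle's own z axis and vertical above 0.3 rad).
It also fails if it takes over 112 s, if anything falls off the work surface, if the arm or the gripper's body presses on something with over 40 N, if the wrist force passes 120 N, or if a joint passes its speed limit or range.

### The arm

A 6-joint arm with a two-finger parallel gripper is mounted at the origin on the work surface. World frame = base frame: x ahead of the robot, y to its left, z up, the work surface at z = 0. Lengths are in mm, angles in rad, forces in N, time in s.
With the tool pointing down it reaches from about 400 to 925 mm from the base axis. Payload 12.5 kg.
Tool frame: the origin (TCP) lies midway between the tips of the shut fingers; the grasp point (between the pads) lies 19 mm behind it; z points along the fingers, y is the direction in which the jaws open and shut (so a half turn about z gives the same grasp; the last joint's range is limited). The gripper opens to 95 mm and grips with 3 to 60 N. Pads are 20 mm wide; open, the fingers measure 119 mm over their backs; the gripper's body (75 mm by 180 mm) begins 59 mm behind the grasp point.
Start: joints at [-1.308, 0.491, 1.559, -0, 1.092, -0.106], TCP at [225.334, -582.985, 214.661] pointing down, gripper open.
Joint ranges: [-3.1, 3.1], [-0.84, 2.19], [0.05, 2.79], [-1.13, 4.28], [0.06, 2.93], [-2.69, 2.69]. Speed limits (rad/s): [2.22, 2.22, 2.79, 3.14, 3.14, 3.14].

### API

Orientations are given as [roll, pitch, yaw] about the fixed x, y, z axes, in that order (R = Rz(yaw) Ry(pitch) Rx(roll)).
In Python, from cell import env, eyes, job_done, boxes_of, regions_of gives the robot as it stands.
- The arm moves only by the tool send_rows, never from a script. Its argument "plan" is text: rows parted by semicolons, each of 5 numbers parted by spaces: the shift along the tool's x, y, z in mm, then the turn about the tool's z in rad, then the finger opening in mm, from 0 to 95.1. In form: x y z roll gripper; .... A call has 1 to 8 rows; each row shifts and turns the pose as measured when the row begins, along the tool's axes as they then stand; what a row does not reach is not made up. A row lasts 1/10 s, in which the tool goes at most 50 mm and 8.59 degrees, less where a joint would pass 70% of its speed; a pose out of reach is approached as far as the arm can. A call with a gripper value outside its range is refused whole. The fingers move at their own pace and stop on an object; the grip force is fixed at half the most. Time passes only in rows, so rows that do not move let the fingers close. It gives the time, the measured TCP pose, the force and the opening at its end, in the units of the state.
- env.state(): the state, without advancing time (a new reading comes with each control period).
- eyes.read_camera(name): name is "side" or "top" or "wrist"; returns a dict with "image" (480x640x3 uint8, red, green, blue), "vertical_fov" (degrees; the focal length in pixels is half the picture's height over the tangent of half this angle, whatever the lens; pixels are square), "cx", "cy" (the principal point, pixels), "k1" (the pictures are not rectified: a ray, as slopes to the right and down, at radius r is drawn at 1 + k1 r^2 times it, then the intrinsics apply), "extrinsics" (4x4, takes a point from camera to world coordinates). Camera axes: x right, y up, looking along -z (the intrinsics and any distortion apply to the point x, -y, -z); pixel columns grow to the right and rows downward; lengths in mm; the calibration is good to about 2 mm. A picture is of the moment at which its call begins. There is no depth.
- job_done(): hands the job in, once; it reports no verdict.
Trained networks look in a picture, given as the dict that the camera call returned (one of the last four; its "shot" number tells which), for a name from the list of things; names that differ only in an ending like _2 or _b are one class to them, and where a whole thing is asked for, a point or a joint stands for the part that bears it (a point fixed in the world has none). Each returns a list of dicts, best first, with "confidence" (0 to 1); they miss things now and then, are a little off and sometimes report something else, mostly with a low value. They report only what shows in the picture. A call takes as long as a camera call. They do not tell look-alikes from the thing itself.
- boxes_of(target, picture): "bbox" ([left, top, width, height] in pixels, round what is visible of it).
- regions_of(target, picture): "pixels" (480x640 bool, what is visible of it) and "bbox" ([left, top, width, height] in pixels, round what is visible of it).
The state is a dict: "t": time; "joints": joint angles; "qvel": joint speeds; "tau": joint torques, N m; "eef_pos": TCP position; "tcp_rot": TCP orientation; "ft_force": force on the tool from outside, world axes, zero at the start; "moment": the same for the moment, N m; "opening": opening from 0.0 (shut) to 1.0 (fully open).
Only numpy, scipy, OpenCV 4.12 (cv2) and the standard library are available. Lean on these libraries where they do the work, as an engineer would, in place of code of your own. Each camera call takes 0.05 s, during which the arm holds its last target.

## Working session

There is one attempt and no reset: what is moved stays moved. The work goes in short steps, Python scripts to look and compute and a tool call to move; the robot and the scene stay as the last step left them, time stands still between calls to the robot, and variables do not carry over. Pictures are saved under pics/ and viewed, and the job is handed in when it is done.

Besides the shell and the picture viewer there is one more tool, called after "Request:" in YAML: its name, and indented under it one key for each argument. send_rows: Moves the arm, as the interface text tells. Its arguments: {"type":"object","properties":{"plan":{"type":"string"}},"required":["plan"]}

```bash
ls; mkdir -p pics; cat > h.py <<'E'
from cell import env, eyes, job_done, boxes_of, regions_of
import numpy as np, cv2
def K(p):
    f=240/np.tan(np.radians(p["vertical_fov"])/2)
    return np.array([[f,0,p["cx"]],[0,f,p["cy"]],[0,0,1]]),np.array([p["k1"],0,0,0,0.])
def cast(p,uv,z):
    k,d=K(p)
    n=cv2.undistortPoints(np.array([[uv]],float),k,d)[0,0]
    E=np.array(p["extrinsics"]); r=E[:3,:3]@np.array([n[0],-n[1],-1]); o=E[:3,3]
    return o+r*(z-o[2])/r[2]
def proj(p,P):
    k,d=K(p); E=np.array(p["extrinsics"]); c=(np.atleast_2d(P)-E[:3,3])@E[:3,:3]
    c=c*[1,-1,-1]
    return cv2.projectPoints(c.reshape(-1,1,3),np.zeros(3),np.zeros(3),k,d)[0][:,0]
def save(p,n): cv2.imwrite("pics/"+n,cv2.cvtColor(p["image"],cv2.COLOR_RGB2BGR))
N="tamper leveller dosing_cup milk_jug tamping_mat wood_stand scale drip_tray portafilter syrup_bottle".split()
E
python3 - <<'E'
from h import *
import pickle
for c in ["top","side","wrist"]:
    p=eyes.read_camera(c); save(p,c+"0.png"); pickle.dump(p,open(c+"0.pkl","wb"))
    print(c,p["extrinsics"],p["vertical_fov"],p["k1"])
    for n in N:
        for b in boxes_of(n,p): print(n,[round(x) for x in b["bbox"]],round(b["confidence"],2))
print(env.state())
E
```

```text
pics
top [[-1.64476348e-02  9.94224510e-01 -1.06052336e-01  3.35556068e+02]
 [-9.99840163e-01 -1.70979637e-02 -5.22580380e-03 -1.50930859e+01]
 [-7.00890122e-03  1.05949433e-01  9.94346817e-01  1.55817160e+03]
 [ 0.00000000e+00  0.00000000e+00  0.00000000e+00  1.00000000e+00]] 50.33910328053744 -0.10820368037109675
tamper [337, 249, 11, 17] 0.66
leveller [390, 276, 18, 21] 0.57
dosing_cup [280, 251, 21, 18] 0.69
dosing_cup [303, 212, 19, 20] 0.62
milk_jug [209, 274, 33, 20] 0.59
milk_jug [251, 184, 31, 31] 0.48
tamping_mat [163, 192, 44, 50] 0.78
wood_stand [252, 183, 33, 36] 0.79
scale [417, 214, 45, 43] 0.97
scale [279, 252, 24, 16] 0.63
portafilter [458, 250, 51, 63] 0.97
syrup_bottle [117, 293, 55, 35] 0.73
syrup_bottle [335, 251, 14, 16] 0.67
side [[-9.68100219e-01  1.62394346e-01 -1.90814155e-01  2.61558507e+02]
 [-2.50556495e-01 -6.33036066e-01  7.32452580e-01  9.66894583e+02]
 [-1.84608451e-03  7.56897229e-01  6.53531312e-01  9.16279912e+02]
 [ 0.00000000e+00  0.00000000e+00  0.00000000e+00  1.00000000e+00]] 54.303279186707016 -0.006812566400482585
tamper [327, 216, 18, 29] 0
[... 647 characters left out ...]
290425541015055
portafilter [190, 0, 184, 103] 0.98
{'t': 1.65, 'joints': array([-1.30762691e+00,  4.90909503e-01,  1.55889205e+00,  2.68355993e-06,
        1.09173492e+00, -1.05617487e-01]), 'qvel': array([-0.0005738 , -0.00083599,  0.00183999,  0.00099677,  0.00011657,
        0.00021018]), 'tau': array([-2.56270851e-04, -6.12465191e+01, -2.58431357e+01,  6.93231309e-02,
        4.45648853e-02,  1.10368738e-06]), 'eef_pos': array([ 225.31739598, -582.98567094,  214.65777754]), 'tcp_rot': array([3.14153653e+00, 3.55467430e-06, 3.68785667e-01]), 'ft_force': array([ 0.14544708, -0.03428924, -0.13257357]), 'moment': array([ 0.01258191, -0.00072377,  0.03431001]), 'opening': 1.0009002755153364}
```

```bash
python3 - <<'E'
import cv2
a=cv2.imread("pics/top0.png"); cv2.imwrite("pics/top0z.png",cv2.resize(a[160:350,100:520],(800,362),interpolation=3))
a=cv2.imread("pics/side0.png"); cv2.imwrite("pics/side0z.png",cv2.resize(a[120:440,180:430],(468,600),interpolation=3))
E
```

```text
(no output)
```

View pics/top0.png

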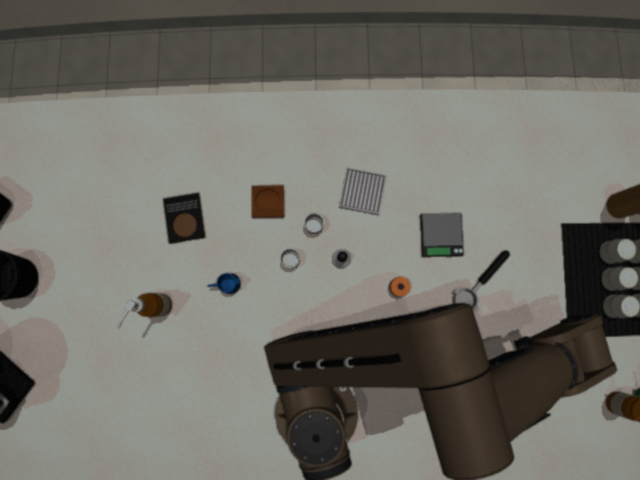

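View pics/top0z.png

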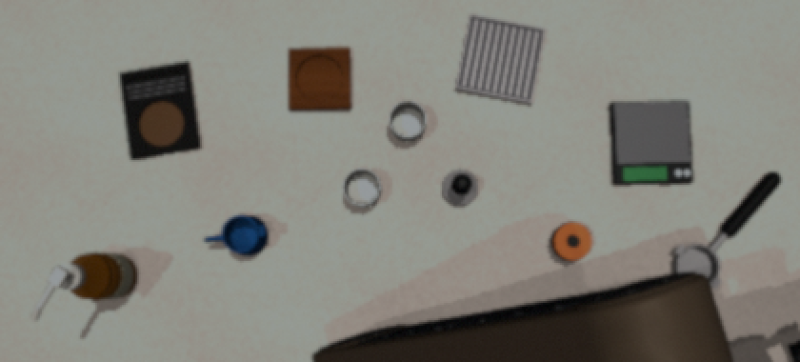

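View pics/side0z.png

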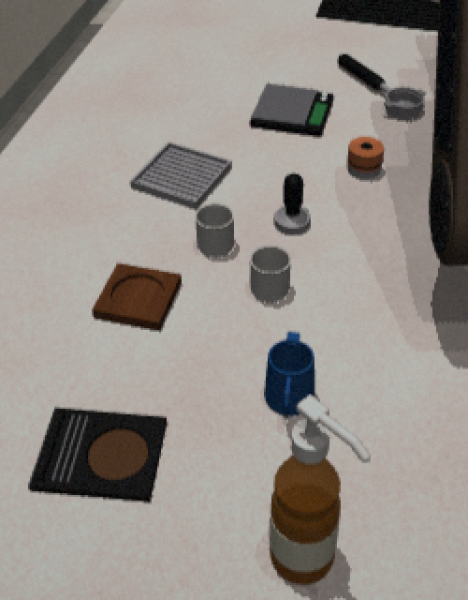

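```bash
python3 - <<'E'
from h import *
import pickle
t=pickle.load(open("top0.pkl","rb"));
pts=dict(tamper=(342,256,90),lev=(400.5,286.5,49),cup=(290,258,62),cup_other=(314,223.5,62),jug=(229,283.5,80),jughandle=(210,285.5,70),mat_recess=(185,225,5),well=(268,201,18),plate=(442,231,22),tray=(362.5,191,11),pf=(464.5,298,30),bottle=(157,305,140),tray_c1=(349,168.5,16),tray_c2=(385,176,16),scale_c1=(421,213,20),scale_c2=(462,213,20),st1=(252,186,18),st2=(284,185,18),m1=(164,198,10),m2=(199,193,10),m3=(169,243,10),m4=(205,238,10))
for k,(u,v,z) in pts.items(): print(k,cast(t,(u,v),z).round(0))
E
```

```text
tamper [464. -83.  90.]
lev [ 374. -256.   49.]
cup [463.  68.  62.]
cup_other [564.  -4.  62.]
jug [390. 245.  80.]
jughandle [385. 303.  70.]
mat_recess [576. 397.   5.]
well [643. 136.  18.]
plate [ 541. -394.   22.]
tray [ 671. -155.   11.]
pf [ 336. -452.   30.]
bottle [330. 439. 140.]
tray_c1 [ 741. -115.   16.]
tray_c2 [ 716. -225.   16.]
scale_c1 [ 598. -332.   20.]
scale_c2 [ 596. -459.   20.]
st1 [691. 186.  18.]
st2 [692.  87.  18.]
m1 [661. 463.  10.]
m2 [675. 353.  10.]
m3 [520. 445.  10.]
m4 [533. 332.  10.]
```

```bash
cat >> h.py <<'E'
def go(x,y,z,yaw=None,g=95,step=45):
    s=env.state(); P=np.array(s["eef_pos"]); r,pi_,w=s["tcp_rot"]
    yaw=w if yaw is None else yaw
    d=np.array([x,y,z])-P; dy=(yaw-w+np.pi/2)%np.pi-np.pi/2 if False else yaw-w
    n=int(max(1,np.ceil(np.linalg.norm(d)/step),np.ceil(abs(dy)/.14)))
    rows=[]
    for i in range(n):
        c,sn=np.cos(w+dy*i/n),np.sin(w+dy*i/n)
        v=d/n
        rows.append("%.1f %.1f %.1f %.3f %g"%(c*v[0]+sn*v[1],sn*v[0]-c*v[1],-v[2],-dy/n,g))
    print("at",P.round(1),np.round(s["tcp_rot"],3),"n",n,"tilt ok"); 
    for i in range(0,n,8): print("; ".join(rows[i:i+8]))
E
python3 -c "
from h import *
go(374,-256,150)"
```

```text
at [ 225.3 -583.   214.7] [3.142 0.    0.369] n 9 tilt ok
28.5 -27.9 7.2 -0.000 95; 28.5 -27.9 7.2 -0.000 95; 28.5 -27.9 7.2 -0.000 95; 28.5 -27.9 7.2 -0.000 95; 28.5 -27.9 7.2 -0.000 95; 28.5 -27.9 7.2 -0.000 95; 28.5 -27.9 7.2 -0.000 95; 28.5 -27.9 7.2 -0.000 95
28.5 -27.9 7.2 -0.000 95
```

Request:
send_rows:
  plan: "28.5 -28 7 0 95; 28.5 -28 7 0 95; 28.5 -28 7 0 95; 28.5 -28 7 0 95; 28.5 -28 7 0 95; 28.5 -28 7 0 95; 28.5 -28 7 0 95; 28.5 -28 7 0 95"

```text
t: 2.45
eef_pos: [359.8, -286.4, 156.8]
tcp_rot: [3.136, -0.0, 0.362]
ft_force: [0.5, 0.8, 0.9]
opening: 0.997
```

```bash
python3 -c "
from h import *
go(374,-256,150)"
```

```text
at [ 359.8 -286.4  156.8] [ 3.136 -0.     0.362] n 1 tilt ok
24.0 -23.4 6.8 -0.000 95
```

Request:
send_rows:
  plan: "24 -23.4 7 0 95; 0 0 0 0 95; 0 0 0 0 95"

```text
t: 2.75
eef_pos: [375.5, -251.0, 149.3]
tcp_rot: [3.137, -0.0, 0.367]
ft_force: [-0.5, -0.7, -0.4]
opening: 0.998
```

```bash
python3 - <<'E'
from h import *
import pickle
print(env.state()["eef_pos"],env.state()["tcp_rot"])
p=eyes.read_camera("wrist"); save(p,"w1.png"); pickle.dump(p,open("w1.pkl","wb"))
for n in ["leveller","tamper","portafilter","scale"]:
    for b in boxes_of(n,p): print(n,np.round(b["bbox"]),round(b["confidence"],2), cast(p,(b["bbox"][0]+b["bbox"][2]/2,b["bbox"][1]+b["bbox"][3]/2),45))
E
```

```text
[ 375.48945491 -250.98579912  149.27732174] [ 3.13685833e+00 -3.39598987e-04  3.66783777e-01]
leveller [287. 193.  82.  85.] 0.59 [ 377.28259068 -253.81955629   45.        ]
tamper [ 79.   0. 116.  79.] 0.8 [458.32758688 -85.02013327  45.        ]
portafilter [483. 275. 157.  61.] 0.78 [ 389.76144757 -452.31715826   45.        ]
scale [451.   0. 189. 213.] 0.78 [ 519.39299463 -362.70311865   45.        ]
```

View pics/w1.png

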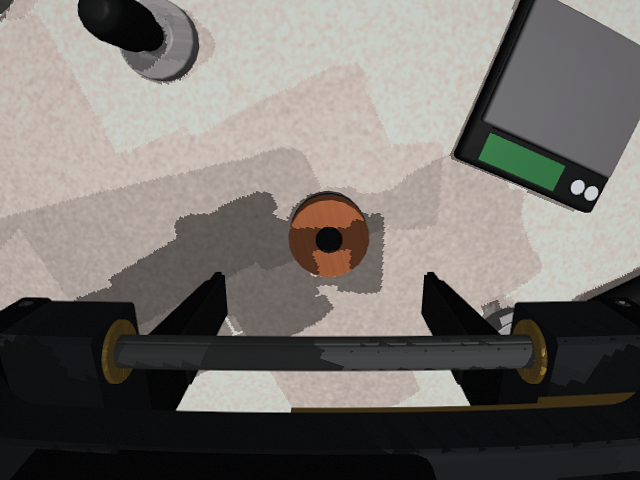

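```bash
python3 - <<'E'
from h import *
import pickle
p=pickle.load(open("w1.pkl","rb"))
print(cast(p,(329,239.5),49),cast(p,(329,238),49))
# edges: width check
print(np.linalg.norm(cast(p,(289,239),49)-cast(p,(369,239),49)))
for uv in [(497,123),(590,210),(515,0)]: print(cast(p,uv,20))
c=cast(p,(329,239),49)
go(c[0],c[1],100);go(c[0],c[1],17)
E
```

```text
[ 375.53120045 -255.10303245   49.        ] [ 376.59667132 -254.68823497   49.        ]
58.711638308412994
[ 500.4862636  -345.11825322   20.        ]
[ 469.16003498 -451.56335735   20.        ]
[ 584.22884222 -319.07887905   20.        ]
at [ 374.9 -252.1  149.2] [ 3.137 -0.     0.364] n 2 tilt ok
-0.0 1.5 24.6 -0.000 95; -0.0 1.5 24.6 -0.000 95
at [ 374.9 -252.1  149.2] [ 3.137 -0.     0.364] n 3 tilt ok
-0.0 1.0 44.1 -0.000 95; -0.0 1.0 44.1 -0.000 95; -0.0 1.0 44.1 -0.000 95
```

Request:
send_rows:
  plan: "0 1.5 35 0 95; 0 1.5 35 0 95; 0 0 10 0 95; 0 0 0 0 95; 0 0 0 0 95"

```text
t: 3.5
eef_pos: [376.0, -260.0, 68.0]
tcp_rot: [3.132, -0.002, 0.358]
ft_force: [-0.4, 0.0, -0.3]
opening: 1.001
```

```bash
python3 - <<'E'
from h import *
go(375.8,-254.9,17)
E
```

```text
at [ 376. -260.   68.] [ 3.132e+00 -2.000e-03  3.580e-01] n 2 tilt ok
0.8 -2.4 25.5 -0.000 95; 0.8 -2.4 25.5 -0.000 95
```

Request:
send_rows:
  plan: "1 -3 25 0 95; 0 -2 20 0 95; 0 0 4 0 95; 0 0 0 0 95"

```text
t: 3.9
eef_pos: [377.0, -258.0, 21.3]
tcp_rot: [3.126, -0.006, 0.356]
ft_force: [0.6, -0.3, 0.3]
opening: 0.997
```

```bash
python3 - <<'E'
from h import *
go(375.8,-254.9,17)
E
```

```text
at [ 377.  -258.    21.3] [ 3.126 -0.006  0.356] n 1 tilt ok
-0.0 -3.3 4.3 -0.000 95
```

Request:
send_rows:
  plan: "0 -3 4 0 95; 0 0 0 0 50; 0 0 0 0 50; 0 0 0 0 50; 0 0 0 0 50; 0 0 0 0 50"

```text
t: 4.5
eef_pos: [377.0, -256.2, 20.3]
tcp_rot: [3.122, -0.008, 0.356]
ft_force: [0.1, 1.5, -0.6]
opening: 0.633
```

```bash
python3 - <<'E'
from h import *
s=env.state(); print(s["opening"]*95.1,s["tcp_rot"],s["eef_pos"],s["qvel"].round(3))
E
```

```text
60.18855740282797 [ 3.12163519 -0.00797459  0.35567509] [ 376.99097033 -256.22541994   20.32005085] [ 0.003 -0.002  0.003 -0.     0.002  0.   ]
```

Request:
send_rows:
  plan: "0 0 -20 0 50; 0 0 -30 0 50; 0 0 -40 0 50; 0 0 -40 0 50; 0 0 -30 0 50; 0 0 0 0 50"

```text
t: 5.1
eef_pos: [373.6, -252.7, 184.6]
tcp_rot: [3.127, -0.005, 0.356]
ft_force: [-0.6, -0.6, -3.2]
opening: 0.628
```

```bash
python3 - <<'E'
from h import *
s=env.state(); print(s["opening"]*95.1,s["tcp_rot"],s["eef_pos"],s["qvel"].round(3))
go(643,136,175,g=50)
E
```

```text
59.709711099010086 [ 3.12719153 -0.00519381  0.35554765] [ 373.55526056 -252.68954563  184.63538521] [-0.003  0.029  0.048 -0.001 -0.044  0.001]
at [ 373.6 -252.7  184.6] [ 3.127 -0.005  0.356] n 11 tilt ok
35.3 -24.6 0.9 -0.000 50; 35.3 -24.6 0.9 -0.000 50; 35.3 -24.6 0.9 -0.000 50; 35.3 -24.6 0.9 -0.000 50; 35.3 -24.6 0.9 -0.000 50; 35.3 -24.6 0.9 -0.000 50; 35.3 -24.6 0.9 -0.000 50; 35.3 -24.6 0.9 -0.000 50
35.3 -24.6 0.9 -0.000 50; 35.3 -24.6 0.9 -0.000 50; 35.3 -24.6 0.9 -0.000 50
```

Request:
send_rows:
  plan: "35 -24.5 0 0 50; 35 -24.5 0 0 50; 35 -24.5 0 0 50; 35 -24.5 0 0 50; 35 -24.5 0 0 50; 35 -24.5 0 0 50; 35 -24.5 0 0 50; 20 -14 0 0 50"

```text
t: 5.9
eef_pos: [560.1, 21.2, 172.5]
tcp_rot: [3.132, 0.004, 0.347]
ft_force: [-0.9, -0.9, -3.0]
opening: 0.631
```

```bash
python3 - <<'E'
from h import *
go(643,136,150,g=50)
E
```

```text
at [560.1  21.2 172.5] [3.132 0.004 0.347] n 4 tilt ok
29.3 -19.9 5.6 -0.000 50; 29.3 -19.9 5.6 -0.000 50; 29.3 -19.9 5.6 -0.000 50; 29.3 -19.9 5.6 -0.000 50
```

Request:
send_rows:
  plan: "25 -19 3 0 50; 25 -19 3 0 50; 5 -12 0 0 50; 0 0 0 0 50; 0 0 0 0 50"

```text
t: 6.4
eef_pos: [593.6, 92.3, 156.2]
tcp_rot: [3.136, 0.015, 0.352]
ft_force: [0.3, -0.1, -2.3]
opening: 0.625
```

```bash
python3 - <<'E'
from h import *
import pickle
print(env.state()["eef_pos"],env.state()["tcp_rot"])
p=eyes.read_camera("wrist"); save(p,"w2.png"); pickle.dump(p,open("w2.pkl","wb"))
for n in ["leveller","wood_stand","drip_tray"]:
    for b in boxes_of(n,p): print(n,np.round(b["bbox"]),round(b["confidence"],2), cast(p,(b["bbox"][0]+b["bbox"][2]/2,b["bbox"][1]+b["bbox"][3]/2),18))
print(env.state()["eef_pos"],env.state()["tcp_rot"])
E
```

```text
[593.61842728  92.31516094 156.16869953] [3.13578053 0.01540517 0.3517897 ]
leveller [254. 228. 144. 158.] 0.63 [521.47403183  63.42607464  18.        ]
wood_stand [210.  57. 162. 165.] 0.83 [647.34713988 139.19961832  18.        ]
drip_tray [513. 128. 127. 180.] 0.64 [ 672.28209897 -109.34382145   18.        ]
[594.1730133   91.73087781 157.38124854] [3.13534834 0.01352948 0.35018284]
```

View pics/w2.png

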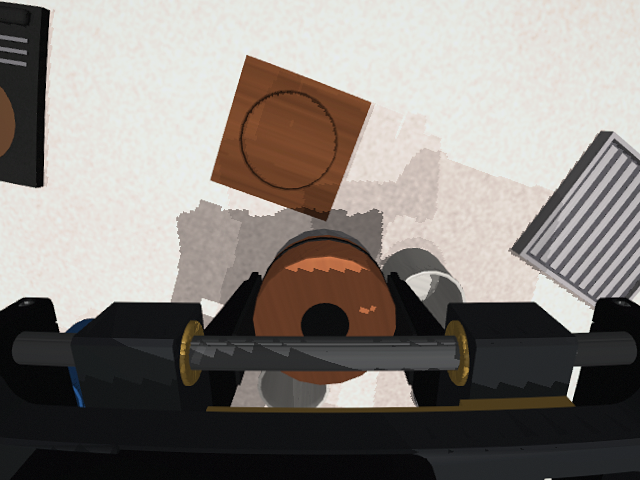

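```bash
python3 - <<'E'
from h import *
import pickle
p=pickle.load(open("w2.pkl","rb"))
print(cast(p,(289,139.5),18), np.linalg.norm(cast(p,(241,139),18)-cast(p,(337,139),18)),cast(p,(325,322),156.2+29))
c=[(246,56),(371,102),(327,220),(211,181)]
print(np.mean([cast(p,x,18) for x in c],0))
E
python3 -c "
from h import *
c=[646,137];go(646,137,90,g=50)"
```

```text
[647.20483654 140.5942932   18.        ] 74.96296259121954 [594.54814102  92.75701382 185.2       ]
[645.31266213 140.29901313  18.        ]
at [594.2  91.7 157.4] [3.135 0.014 0.35 ] n 3 tilt ok
21.4 -8.2 22.5 -0.000 50; 21.4 -8.2 22.5 -0.000 50; 21.4 -8.2 22.5 -0.000 50
```

Request:
send_rows:
  plan: "33 -14 15 0 50; 32 -13 15 0 50; 0 0 20 0 50; 0 0 10 0 50; 0 0 0 0 50"

```text
t: 7.1
eef_pos: [647.8, 135.9, 97.1]
tcp_rot: [3.134, 0.009, 0.345]
ft_force: [-0.1, -0.5, -2.5]
opening: 0.625
```

```bash
python3 -c "
from h import *
go(646,140,45,g=50)"
```

```text
at [647.8 135.9  97.1] [3.134 0.009 0.345] n 2 tilt ok
-0.2 -2.2 26.1 -0.000 50; -0.2 -2.2 26.1 -0.000 50
```

Request:
send_rows:
  plan: "0 -2 25 0 50; 0 -2 20 0 50; 0 0 5 0 50; 0 0 0 0 50; 0 0 0 0 50"

```text
t: 7.6
eef_pos: [647.6, 136.4, 51.6]
tcp_rot: [3.132, 0.003, 0.341]
ft_force: [-0.2, 0.4, -2.5]
opening: 0.629
```

```bash
python3 -c "
from h import *
go(646,140,31,g=50)
p=eyes.read_camera('wrist');save(p,'w3.png')"
```

```text
at [647.6 136.4  51.6] [3.132e+00 3.000e-03 3.410e-01] n 1 tilt ok
-0.3 -4.0 20.6 -0.000 50
```

View pics/w3.png

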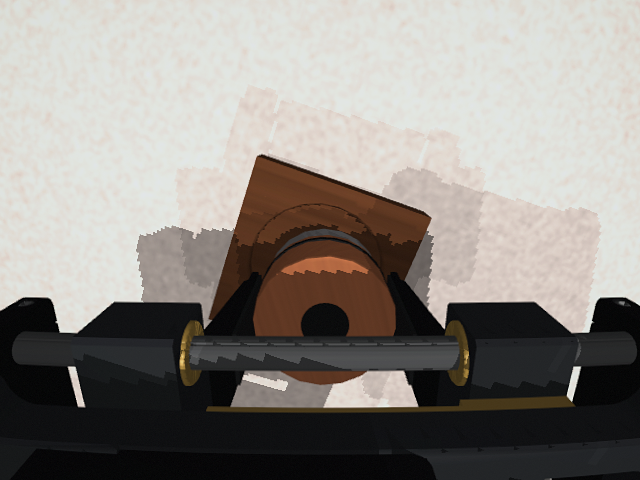

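Request:
send_rows:
  plan: "0 -5 4 0 50; 0 -1 4 0 50; 0 0 4 0 50; 0 0 0 0 50; 0 0 0 0 50"

```text
t: 8.15
eef_pos: [646.4, 142.6, 41.1]
tcp_rot: [3.131, -0.0, 0.341]
ft_force: [0.3, -0.6, -2.1]
opening: 0.629
```

```bash
python3 -c "
from h import *
go(646,140,31,g=50)
p=eyes.read_camera('wrist');save(p,'w4.png')"
```

```text
at [646.4 142.6  41.1] [ 3.131 -0.     0.341] n 1 tilt ok
-1.3 2.3 10.1 -0.000 50
```

View pics/w4.png

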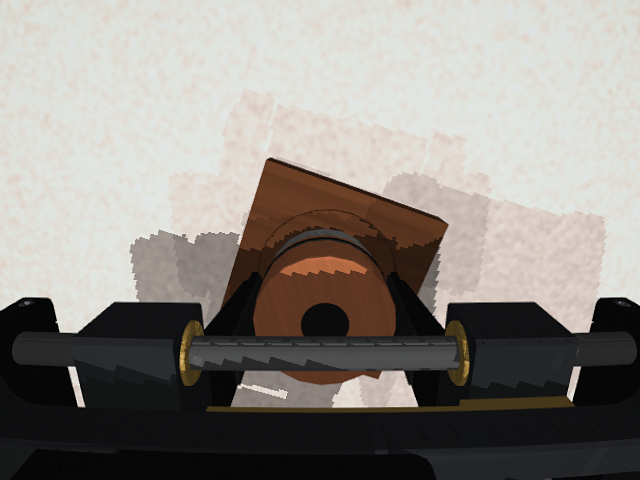

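Request:
send_rows:
  plan: "-1 2 3 0 50; 0 0 4 0 50; 0 0 3 0 50; 0 0 0 0 50; 0 0 0 0 50"

```text
t: 8.7
eef_pos: [646.4, 140.0, 30.5]
tcp_rot: [3.131, -0.001, 0.341]
ft_force: [-1.3, 0.3, -0.2]
opening: 0.627
```

```bash
python3 -c "
from h import *
go(646,140,30,g=50)"
```

```text
at [646.4 140.   30.5] [ 3.131e+00 -1.000e-03  3.410e-01] n 1 tilt ok
-0.4 -0.2 0.5 -0.000 50
```

Request:
send_rows:
  plan: "0 0 1 0 50; 0 0 0 0 50; 0 0 0 0 64; 0 0 0 0 75; 0 0 0 0 95; 0 0 0 0 95; 0 0 0 0 95"

```text
t: 9.4
eef_pos: [647.1, 140.0, 31.1]
tcp_rot: [3.131, -0.003, 0.341]
ft_force: [0.2, -0.3, 0.4]
opening: 0.954
```

Request:
send_rows:
  plan: "0 0 -20 0 95; 0 0 -40 0 95; 0 0 -40 0 95; 0 0 -40 0 95; 0 0 0 0 95"

```text
t: 9.9
eef_pos: [645.8, 141.2, 174.6]
tcp_rot: [3.132, 0.001, 0.341]
ft_force: [0.6, 0.0, 0.1]
opening: 0.995
```

```bash
python3 - <<'E'
from h import *
import pickle
print(env.state()["eef_pos"],env.state()["tcp_rot"],env.state()["opening"])
p=eyes.read_camera("wrist"); save(p,"w5.png"); pickle.dump(p,open("w5.pkl","wb"))
go(464,-83,190)
E
```

```text
[645.84477512 141.1900101  174.5826273 ] [3.13152818e+00 7.01210555e-04 3.41121963e-01] 0.9951214482012293
at [644.8 141.  171.9] [3.132 0.004 0.341] n 7 tilt ok
-35.0 21.5 -2.6 -0.000 95; -35.0 21.5 -2.6 -0.000 95; -35.0 21.5 -2.6 -0.000 95; -35.0 21.5 -2.6 -0.000 95; -35.0 21.5 -2.6 -0.000 95; -35.0 21.5 -2.6 -0.000 95; -35.0 21.5 -2.6 -0.000 95
```

View pics/w5.png

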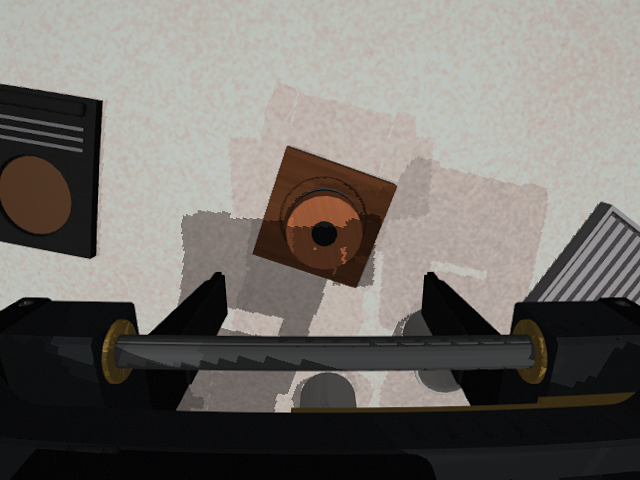

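```bash
python3 - <<'E'
from h import *
import pickle
p=pickle.load(open("w5.pkl","rb"))
c=[(290,147),(396,185),(358,287),(253,253)]
print(cast(p,(324,234),59),np.mean([cast(p,x,18) for x in c],0),cast(p,(34,195),5),cast(p,(34,195),10))
E
```

```text
[644.72096416 139.83343752  59.        ] [646.3021981  139.65310023  18.        ] [577.01637329 400.56073787   5.        ] [579.07808613 397.14663629  10.        ]
```

Request:
send_rows:
  plan: "-35 21.5 -2 0 95; -35 21.5 -2 0 95; -35 21.5 -2 0 95; -35 21.5 -2 0 95; -35 21.5 -2 0 95; -25 16 -2 0 95; 0 0 0 0 95; 0 0 0 0 95"

```text
t: 10.75
eef_pos: [488.4, -47.2, 178.1]
tcp_rot: [3.137, 0.014, 0.342]
ft_force: [0.1, 0.1, -0.8]
opening: 1.001
```

```bash
python3 - <<'E'
from h import *
import pickle
print(env.state()["eef_pos"],env.state()["tcp_rot"],env.state()["opening"])
p=eyes.read_camera("wrist"); save(p,"w6.png"); pickle.dump(p,open("w6.pkl","wb"))
E
```

```text
[488.43394879 -47.23683827 178.0580202 ] [3.13743341 0.01402944 0.34236431] 1.0009617979384218
```

View pics/w6.png

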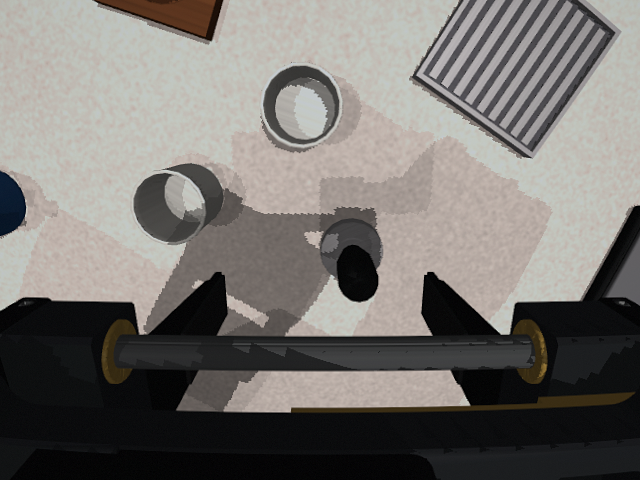

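```bash
python3 - <<'E'
from h import *
import pickle
p=pickle.load(open("w6.pkl","rb"))
print(cast(p,(351,250),12),cast(p,(358,281),90),cast(p,(358,281),82))
print("cup",cast(p,(170,208),62),np.linalg.norm(cast(p,(134,207),62)-cast(p,(206,207),62)),"cup2",cast(p,(301.5,107),62))
c=[(413,77),(530,157),(619,32)]; q=[cast(p,x,16) for x in c]; print("tray",q,(q[0]+q[2])/2)
go(463,-82,130)
E
```

```text
[465.93885663 -82.12215046  12.        ] [467.88620776 -80.83253757  90.        ] [464.95521259 -82.7323063   82.        ]
cup [465.43487375  69.60255863  62.        ] 56.404556462342576 cup2 [568.41802608  -1.89042965  62.        ]
tray [array([622.68167476, -76.61857157,  16.        ]), array([ 598.9989007 , -198.57284328,   16.        ]), array([ 720.63868025, -225.67157961,   16.        ])] [ 671.6601775  -151.14507559   16.        ]
at [488.5 -47.  178. ] [3.138 0.014 0.343] n 2 tilt ok
-17.9 12.2 24.0 -0.000 95; -17.9 12.2 24.0 -0.000 95
```

Request:
send_rows:
  plan: "-17 13 24 0 95; -16 13 24 0 95; 0 0 0 0 95; 0 0 0 0 95"

```text
t: 11.2
eef_pos: [467.7, -81.1, 128.2]
tcp_rot: [3.138, 0.014, 0.347]
ft_force: [0.2, -0.0, 0.7]
opening: 0.998
```

```bash
python3 - <<'E'
from h import *
go(466,-82,46)
E
```

```text
at [467.7 -81.1 128.2] [3.138 0.014 0.347] n 2 tilt ok
-1.0 0.1 41.1 -0.000 95; -1.0 0.1 41.1 -0.000 95
```

Request:
send_rows:
  plan: "-1 1 30 0 95; -1 0 30 0 95; 0 0 15 0 95; 0 0 5 0 95; 0 0 0 0 95"

```text
t: 11.7
eef_pos: [471.4, -80.1, 48.9]
tcp_rot: [3.134, 0.007, 0.352]
ft_force: [-0.5, 0.1, 0.8]
opening: 0.999
```

```bash
python3 - <<'E'
from h import *
go(466,-82,46)
E
```

```text
at [471.4 -80.1  48.9] [3.134 0.007 0.352] n 1 tilt ok
-5.8 -0.1 2.9 -0.000 95
```

Request:
send_rows:
  plan: "-6 0 3 0 95; 0 0 0 0 95; 0 0 0 0 20; 0 0 0 0 20; 0 0 0 0 20; 0 0 0 0 20; 0 0 0 0 20; 0 0 0 0 20"

```text
t: 12.5
eef_pos: [467.5, -82.2, 49.2]
tcp_rot: [3.13, 0.003, 0.353]
ft_force: [-0.4, -0.5, -0.4]
opening: 0.553
```

```bash
python3 - <<'E'
from h import *
s=env.state();print(s['opening']*95.1,s['qvel'].round(3))
go(466,-82,190,g=20)
p=eyes.read_camera("wrist"); save(p,"w7.png")
E
```

```text
52.58890082095874 [ 0.    -0.     0.     0.002  0.001  0.001]
at [467.5 -82.2  49.2] [3.13e+00 3.00e-03 3.53e-01] n 4 tilt ok
-0.3 -0.2 -35.2 -0.000 20; -0.3 -0.2 -35.2 -0.000 20; -0.3 -0.2 -35.2 -0.000 20; -0.3 -0.2 -35.2 -0.000 20
```

View pics/w7.png

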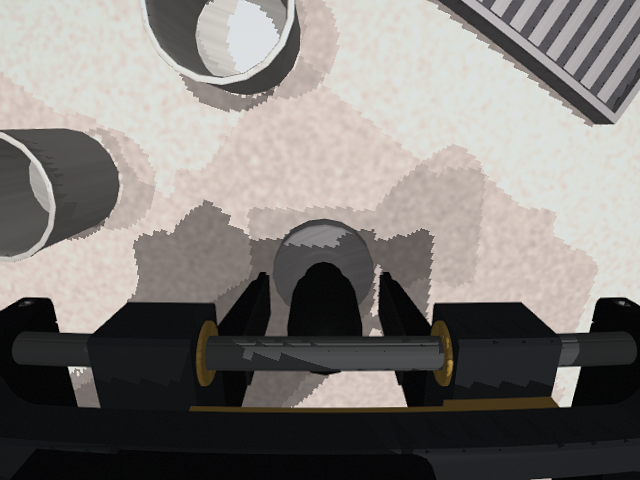

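Request:
send_rows:
  plan: "0 0 2 0 20; 0 0 0 0 20; 0 0 0 0 20; 0 0 0 0 20; 0 0 0 0 20; 0 0 0 0 20"

```text
t: 13.15
eef_pos: [467.5, -82.1, 47.1]
tcp_rot: [3.13, 0.003, 0.352]
ft_force: [0.0, 0.1, 0.6]
opening: 0.319
```

```bash
python3 - <<'E'
from h import *
s=env.state();print(s['opening']*95.1,s['qvel'].round(3),s['eef_pos'],s['tcp_rot'])
E
```

```text
30.290505394925308 [0.001 0.001 0.001 0.001 0.    0.   ] [467.47586455 -82.10095066  47.08210534] [3.13023309e+00 2.90512064e-03 3.52258055e-01]
```

Request:
send_rows:
  plan: "0 0 -20 0 20; 0 0 -30 0 20; 0 0 -40 0 20; 0 0 -40 0 20; 0 0 -20 0 20"

```text
t: 13.65
eef_pos: [465.0, -79.9, 197.9]
tcp_rot: [3.137, 0.012, 0.352]
ft_force: [0.8, 0.0, -4.4]
opening: 0.317
```

```bash
python3 - <<'E'
from h import *
go(540,370,190,yaw=0.8,g=20)
E
```

```text
at [465.  -79.9 197.9] [3.137 0.012 0.352] n 11 tilt ok
20.5 -36.0 0.7 -0.041 20; 22.0 -35.2 0.7 -0.041 20; 23.4 -34.2 0.7 -0.041 20; 24.7 -33.3 0.7 -0.041 20; 26.1 -32.2 0.7 -0.041 20; 27.4 -31.1 0.7 -0.041 20; 28.6 -30.0 0.7 -0.041 20; 29.8 -28.8 0.7 -0.041 20
31.0 -27.6 0.7 -0.041 20; 32.1 -26.3 0.7 -0.041 20; 33.1 -25.0 0.7 -0.041 20
```

Request:
send_rows:
  plan: "20.5 -36 1 -0.04 20; 22 -35 1 -0.04 20; 23.5 -34 1 -0.04 20; 24.5 -33 1 -0.04 20; 26 -32 1 -0.04 20; 27.5 -31 1 -0.04 20; 28.5 -30 1 -0.04 20; 30 -29 1 -0.04 20"

```text
t: 14.45
eef_pos: [520.9, 253.3, 186.9]
tcp_rot: [3.136, 0.013, 0.676]
ft_force: [0.4, -0.8, -4.0]
opening: 0.318
```

```bash
python3 - <<'E'
from h import *
go(540,370,180,g=20)
E
```

```text
at [520.9 253.3 186.9] [3.136 0.013 0.676] n 3 tilt ok
29.3 -26.4 2.3 -0.000 20; 29.3 -26.4 2.3 -0.000 20; 29.3 -26.4 2.3 -0.000 20
```

Request:
send_rows:
  plan: "29 -26 2 0 20; 28 -25 2 0 20; 6 -6 0 0 20; 0 0 0 0 20; 0 0 0 0 20"

```text
t: 14.95
eef_pos: [532.2, 344.1, 177.2]
tcp_rot: [3.138, 0.02, 0.683]
ft_force: [0.1, -1.1, -3.1]
opening: 0.315
```

```bash
python3 - <<'E'
from h import *
import pickle
s=env.state();print(s['eef_pos'],s['tcp_rot'])
p=eyes.read_camera("wrist"); save(p,"w8.png"); pickle.dump(p,open("w8.pkl","wb"))
E
```

```text
[532.21978115 344.06543907 177.2024122 ] [3.13766447 0.01959044 0.68343448]
```

View pics/w8.png

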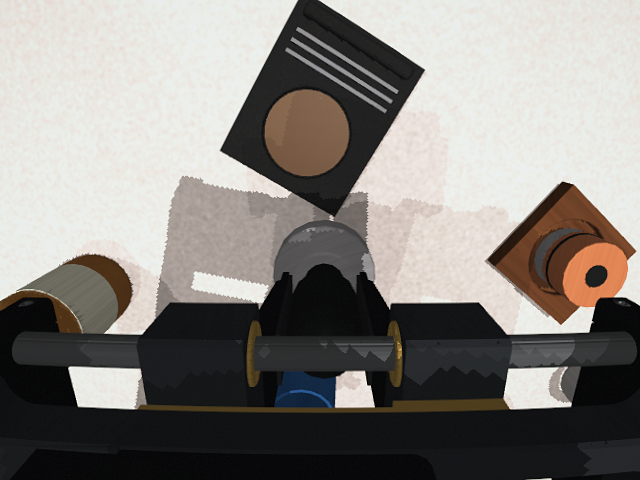

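```bash
python3 - <<'E'
from h import *
import pickle
p=pickle.load(open("w8.pkl","rb"))
c=cast(p,(306.5,133),7);print(c,np.linalg.norm(cast(p,(263,133),7)-cast(p,(350,133),7)))
print(cast(p,(324,272),146), cast(p,(274,272),146),cast(p,(374,272),146))
q=[cast(p,x,10) for x in [(220,150),(335,215),(424,71)]]; print(q)
go(c[0],c[1],110,g=20)
E
```

```text
[577.68512051 400.02185469   7.        ] 74.61898132585658
[531.27653223 343.58109672 146.        ] [513.58942497 365.2936862  146.        ] [548.94498106 321.8092723  146.        ]
[array([519.83422096, 449.20510141,  10.        ]), array([537.97916236, 335.52038258,  10.        ]), array([678.32577119, 356.52788939,  10.        ])]
at [532.3 343.7 177.3] [3.138 0.02  0.683] n 3 tilt ok
23.6 -5.0 22.4 -0.000 20; 23.6 -5.0 22.4 -0.000 20; 23.6 -5.0 22.4 -0.000 20
```

Request:
send_rows:
  plan: "25 -5 22 0 20; 25 -6 22 0 20; 22 -5 22 0 20; 0 0 10 0 20; 0 0 0 0 20; 0 0 0 0 20"

```text
t: 15.6
eef_pos: [580.1, 393.7, 100.1]
tcp_rot: [3.136, 0.019, 0.675]
ft_force: [-0.1, 0.8, -2.5]
opening: 0.314
```

```bash
python3 - <<'E'
from h import *
go(578,400,60,g=20)
E
```

```text
at [580.1 393.7 100.1] [3.136 0.019 0.675] n 1 tilt ok
2.3 -6.2 40.1 -0.000 20
```

Request:
send_rows:
  plan: "2 -5 20 0 20; 1 -2 12 0 20; 0 0 6 0 20; 0 0 0 0 20; 0 0 0 0 20"

```text
t: 16.1
eef_pos: [578.8, 398.2, 66.6]
tcp_rot: [3.135, 0.013, 0.673]
ft_force: [0.1, 0.4, -3.0]
opening: 0.317
```

```bash
python3 - <<'E'
from h import *
p=eyes.read_camera("wrist"); save(p,"w9.png")
go(578,400,60,g=20)
E
```

```text
at [578.9 398.2  66.7] [3.135 0.013 0.673] n 1 tilt ok
0.4 -1.9 6.7 -0.000 20
```

View pics/w9.png

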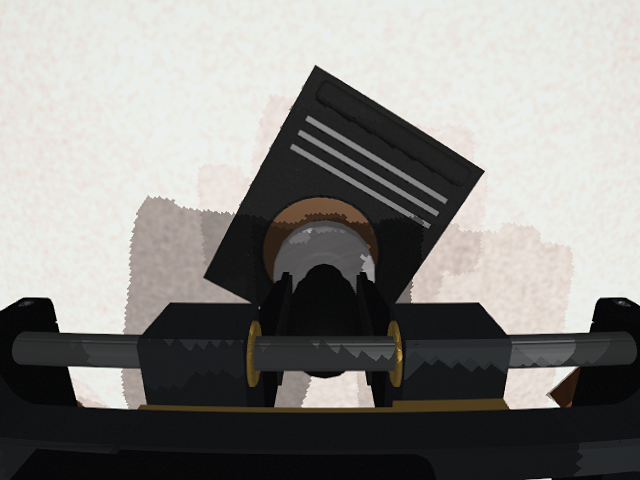

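Request:
send_rows:
  plan: "0 -2 6 0 20; 0 0 4 0 20; 0 0 3 0 20; 0 0 0 0 20; 0 0 0 0 20"

```text
t: 16.65
eef_pos: [577.8, 399.9, 53.7]
tcp_rot: [3.135, 0.012, 0.673]
ft_force: [-0.0, 0.1, -3.3]
opening: 0.317
```

```bash
python3 - <<'E'
from h import *
go(578,400,52,g=20); print(env.state()['ft_force'])
E
```

```text
at [577.8 399.9  53.7] [3.135 0.012 0.673] n 1 tilt ok
0.2 0.0 1.7 -0.000 20
[-0.01865152  0.08580239 -3.28238164]
```

Request:
send_rows:
  plan: "0 0 1.5 0 20; 0 0 1 0 20; 0 0 0 0 20; 0 0 0 0 20"

```text
t: 17.05
eef_pos: [578.2, 400.1, 52.9]
tcp_rot: [3.134, 0.01, 0.673]
ft_force: [-0.6, -0.1, -3.7]
opening: 0.32
```

Request:
send_rows:
  plan: "0 0 1.5 0 20; 0 0 0 0 20; 0 0 0 0 20"

```text
t: 17.35
eef_pos: [578.5, 400.1, 52.4]
tcp_rot: [3.134, 0.009, 0.673]
ft_force: [-0.7, -0.6, -2.7]
opening: 0.315
```

Request:
send_rows:
  plan: "0 0 1.5 0 20; 0 0 1 0 20; 0 0 0 0 20; 0 0 0 0 20"

```text
t: 17.75
eef_pos: [578.6, 400.1, 52.4]
tcp_rot: [3.134, 0.008, 0.673]
ft_force: [-0.9, -0.5, -0.9]
opening: 0.316
```

In contact; release.

Request:
send_rows:
  plan: "0 0 1 0 20; 0 0 0 0 20; 0 0 0 0 36; 0 0 0 0 50; 0 0 0 0 70; 0 0 0 0 70; 0 0 0 0 70; 0 0 0 0 70"

```text
t: 18.55
eef_pos: [579.4, 400.4, 52.1]
tcp_rot: [3.134, 0.007, 0.673]
ft_force: [-0.3, -0.5, -0.3]
opening: 0.716
```

Request:
send_rows:
  plan: "0 0 -20 0 95; 0 0 -35 0 95; 0 0 -40 0 95; 0 0 -45 0 95; 0 0 0 0 95"

```text
t: 19.05
eef_pos: [579.1, 401.7, 195.4]
tcp_rot: [3.134, 0.01, 0.673]
ft_force: [0.1, -0.4, 0.5]
opening: 0.995
```

```bash
python3 - <<'E'
from h import *
import pickle
print(env.state()['eef_pos'])
p=eyes.read_camera("wrist"); save(p,"w10.png"); pickle.dump(p,open("w10.pkl","wb"))
go(440,270,190,yaw=0.1)
E
```

```text
[579.08789494 401.68914726 195.3903855 ]
at [578.1 401.  192.1] [3.135 0.014 0.673] n 5 tilt ok
-37.9 3.3 0.4 0.115 95; -37.3 7.6 0.4 0.115 95; -36.2 11.8 0.4 0.115 95; -34.6 15.9 0.4 0.115 95; -32.6 19.7 0.4 0.115 95
```

View pics/w10.png

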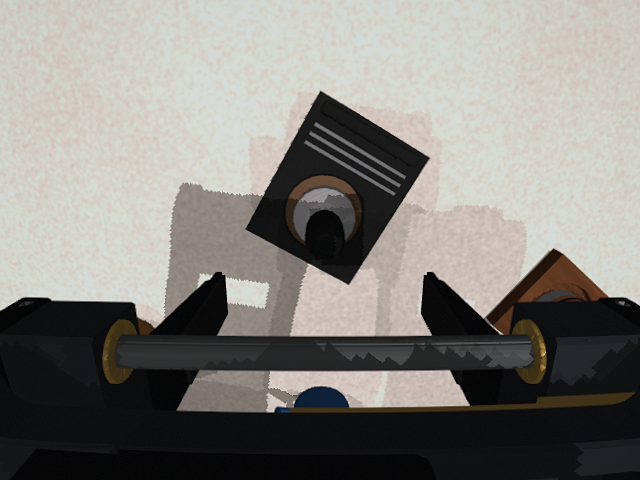

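```bash
python3 - <<'E'
from h import *
go(392,235,185,yaw=1.657)
E
```

```text
at [578.1 401.  192.1] [3.135 0.014 0.673] n 8 tilt ok
-31.1 1.7 0.9 -0.123 95; -31.1 -2.1 0.9 -0.123 95; -30.6 -5.9 0.9 -0.123 95; -29.7 -9.6 0.9 -0.123 95; -28.3 -13.2 0.9 -0.123 95; -26.4 -16.5 0.9 -0.123 95; -24.2 -19.7 0.9 -0.123 95; -21.6 -22.5 0.9 -0.123 95
```

Request:
send_rows:
  plan: "-31 2 1 -0.125 95; -31 -2 1 -0.125 95; -30.5 -6 1 -0.125 95; -29.5 -9.5 1 -0.125 95; -28.5 -13 1 -0.125 95; -26.5 -16.5 1 -0.125 95; -24 -19.5 1 -0.125 95; -21.5 -22.5 1 -0.125 95"

```text
t: 19.9
eef_pos: [386.7, 224.5, 178.2]
tcp_rot: [-3.121, 0.017, 1.712]
ft_force: [1.2, -0.9, 0.4]
opening: 0.998
```

```bash
python3 - <<'E'
from h import *
go(392,235,185,yaw=1.657)
E
```

```text
at [386.7 224.5 178.2] [-3.121  0.017  1.712] n 1 tilt ok
9.6 6.7 -6.8 0.055 95
```

Request:
send_rows:
  plan: "10 7 -5 0.055 95; 0 0 0 0 95; 0 0 0 0 95; 0 0 0 0 95"

```text
t: 20.3
eef_pos: [387.7, 232.4, 179.9]
tcp_rot: [-3.114, 0.02, 1.663]
ft_force: [-0.0, 0.3, 0.4]
opening: 1.002
```

```bash
python3 - <<'E'
from h import *
import pickle
print(env.state()['eef_pos'],env.state()['tcp_rot'])
p=eyes.read_camera("wrist"); save(p,"w11.png"); pickle.dump(p,open("w11.pkl","wb"))
E
```

```text
[387.73518199 232.40843224 179.93940449] [-3.11418621  0.0204408   1.66333668]
```

View pics/w11.png

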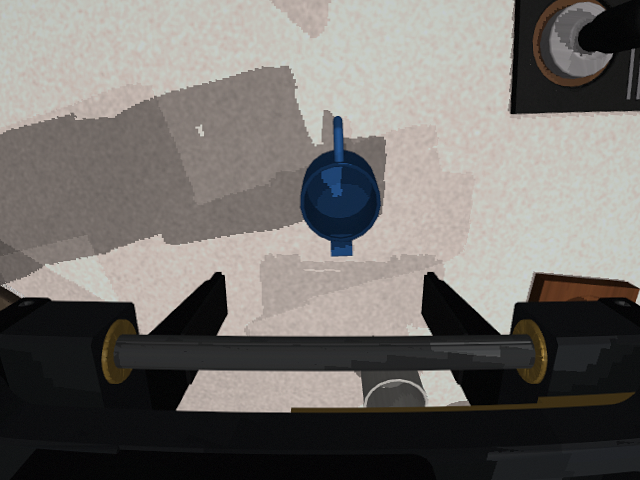

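```bash
python3 - <<'E'
from h import *
import pickle
p=pickle.load(open("w11.pkl","rb"))
c=cast(p,(340.5,201),80);h=cast(p,(338,124),74);s=cast(p,(342,252),78)
print(c,h,s,np.linalg.norm(cast(p,(301,201),80)-cast(p,(380,201),80)))
print("dist",np.linalg.norm((h-c)[:2]),"handle dir yaw",np.arctan2(*(h-s)[[1,0]]),np.arctan2(*(c-s)[[1,0]]),np.arctan2(*(h-c)[[1,0]]))
print("cup",cast(p,(395,396),62),env.state()['joints'].round(3))
go(c[0],c[1],110,yaw=np.arctan2(*(h-s)[[1,0]]))
E
```

```text
[394.12517908 258.89535606  80.        ] [386.9989748  311.33232352  74.        ] [399.36382469 220.20435946  78.        ] 56.170192894620754
dist 52.91897905862511 handle dir yaw 1.7056593715852875 1.7053749471679693 1.7058692221318303
cup [462.75508596  82.56649281  62.        ] [ 0.4    0.307  1.988 -0.015  0.879  0.318]
at [387.7 232.4 179.9] [-3.114  0.021  1.663] n 2 tilt ok
12.9 4.4 35.0 -0.021 95; 12.8 4.7 35.0 -0.021 95
```

```bash
python3 - <<'E'
from h import *
import pickle
p=pickle.load(open("w11.pkl","rb"))
print(proj(p,[[578,400,6],[538,335.5,10],[519.8,449,10],[465.4,69.6,62],[390,245,80]]).round(0))
for f in ["w1","w5","w6","w8","w10","w11"]:
    q=pickle.load(open(f+".pkl","rb")); E=np.array(q["extrinsics"]); print(f,E[:3,3].round(1), np.degrees(np.arctan2(E[0,2],E[2,2])).round(2),np.degrees(np.arctan2(E[1,2],E[2,2])).round(2))
s=env.state(); print(s["eef_pos"],s["tcp_rot"])
from scipy.spatial.transform import Rotation as R
T=R.from_euler("xyz",s["tcp_rot"]).as_matrix()
E=np.array(p["extrinsics"]);print(T.T@(E[:3,3]-s["eef_pos"]),(T.T@E[:3,:3]).round(3))
t=pickle.load(open("w8.pkl","rb"))
T=R.from_euler("xyz",[3.13766447,0.01959044,0.68343448]).as_matrix();E=np.array(t["extrinsics"]);print(T.T@(E[:3,3]-[532.22,344.07,177.2]),(T.T@E[:3,:3]).round(3))
E
```

```text
[[575.  41.]
 [517. 114.]
 [522. -34.]
 [396. 408.]
 [333. 219.]]
w1 [ 446.1 -222.5  319.3] 14.6 6.03
w5 [717.  168.7 344.6] 14.7 5.96
w6 [562.  -19.8 347. ] 15.53 5.94
w8 [593.2 395.3 345.7] 13.06 11.02
w10 [639.  451.7 364.6] 12.6 10.68
w11 [384.5 312.8 348.3] -0.1 17.0
[387.69851109 232.3719271  179.90346939] [-3.1139864   0.02054383  1.66329273]
[  76.85828172   -0.45067254 -170.08221843] [[ 0.001  0.962  0.271]
 [ 1.    -0.001 -0.001]
 [-0.001  0.271 -0.962]]
[  76.32041083   -0.49723286 -170.01173764] [[ 0.001  0.963  0.271]
 [ 1.    -0.001 -0.001]
 [-0.     0.271 -0.963]]
```

```bash
python3 - <<'E'
from h import *
import pickle
p=pickle.load(open("w11.pkl","rb"));t=pickle.load(open("top0.pkl","rb"))
def circ(p,c,z,r): 
    a=np.linspace(0,2*np.pi,40);return proj(p,np.c_[c[0]+r*np.cos(a),c[1]+r*np.sin(a),np.full(40,z)])
def draw(p,box,s,cs,name):
    im=cv2.cvtColor(p["image"],cv2.COLOR_RGB2BGR)[box[1]:box[3],box[0]:box[2]]
    im=cv2.resize(im,None,fx=s,fy=s,interpolation=cv2.INTER_NEAREST)
    for c,col in cs:
        q=((c-[box[0],box[1]])*s).astype(int); cv2.polylines(im,[q.reshape(-1,1,2)],True,col,1)
    cv2.imwrite(name,im)
for c,col in [((390,245),(0,0,255))]: pass
def cs(p): return [(circ(p,(390,245),80,29),(0,0,255)),(circ(p,(394,259),80,29),(0,255,0)),(circ(p,(394,259),0,33),(0,255,255))]
draw(p,(280,100,400,270),3.5,cs(p),"pics/a.png")
draw(t,(200,262,260,302),8,cs(t),"pics/b.png")
E
```

```text
(no output)
```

View pics/a.png

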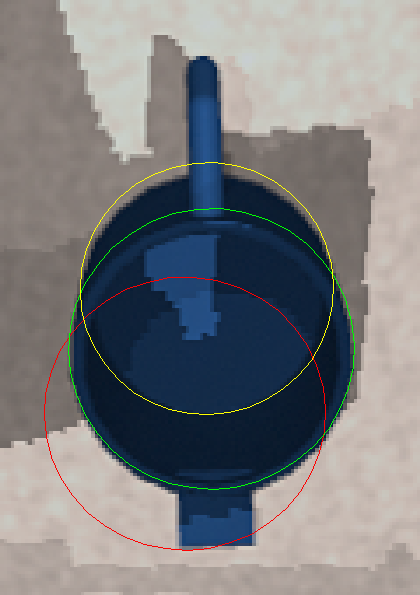

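View pics/b.png

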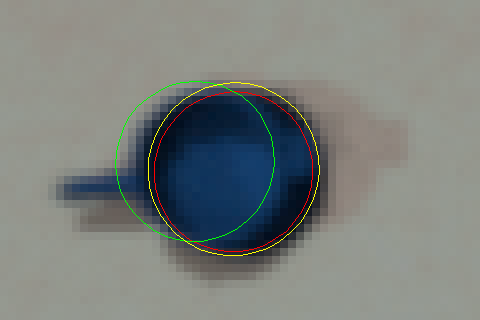

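```bash
cat >> h.py <<'E'
def circ(p,c,z,r): 
    a=np.linspace(0,2*np.pi,40);return proj(p,np.c_[c[0]+r*np.cos(a),c[1]+r*np.sin(a),np.full(40,z)])
def draw(p,box,s,cs,name):
    im=cv2.cvtColor(p["image"],cv2.COLOR_RGB2BGR)[box[1]:box[3],box[0]:box[2]]
    im=cv2.resize(im,None,fx=s,fy=s,interpolation=cv2.INTER_NEAREST)
    for c,col in cs:
        q=((c-[box[0],box[1]])*s).astype(int); cv2.polylines(im,[q.reshape(-1,1,2)],True,col,1)
    cv2.imwrite("pics/"+name,im)
E
python3 - <<'E'
from h import *
import pickle
for n in ["top","side"]:
    p=eyes.read_camera(n); pickle.dump(p,open(n+"1.pkl","wb")); save(p,n+"1.png")
p0=pickle.load(open("side0.pkl","rb"))
def cs(p): return [(circ(p,(390,245),80,29),(0,0,255)),(circ(p,(394,259),80,29),(0,255,0)),(circ(p,(394,259),0,33),(0,255,255))]
draw(p0,(300,280,380,360),7,cs(p0),"c.png")
E
```

```text
(no output)
```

View pics/top1.png

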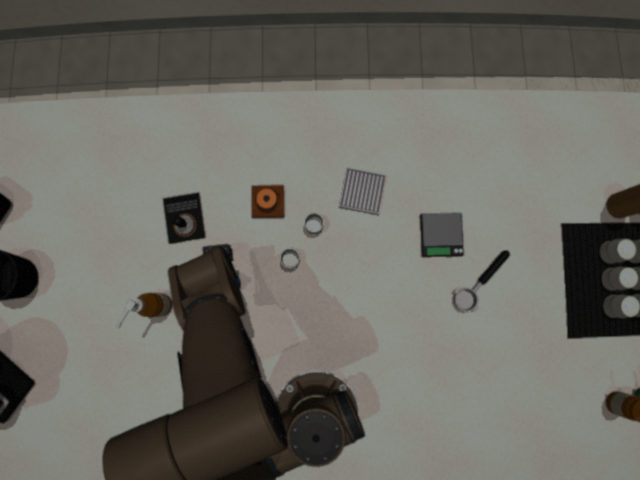

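View pics/c.png

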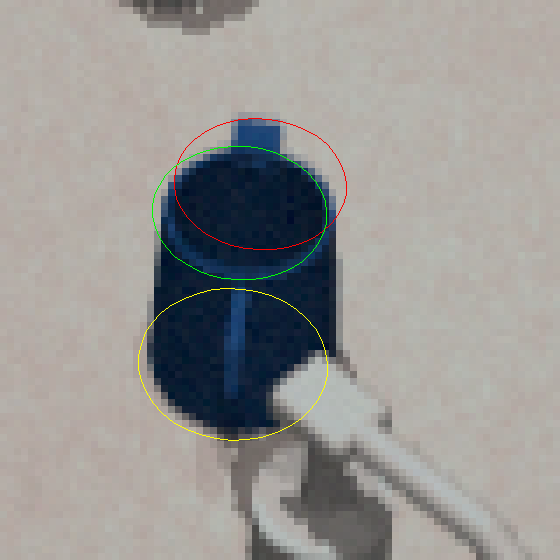

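View pics/side1.png

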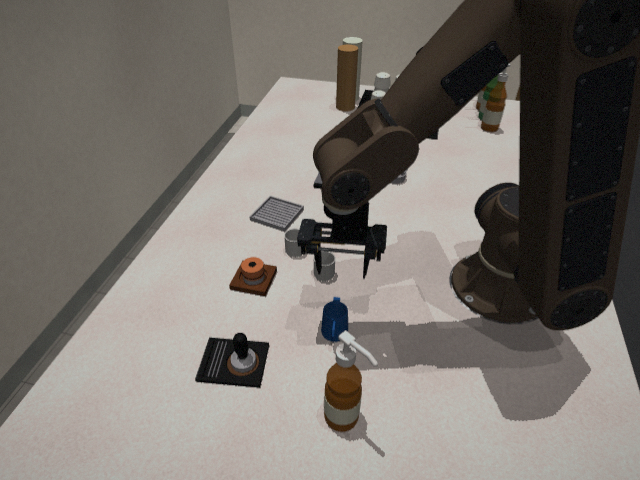

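```bash
python3 - <<'E'
from h import *
import pickle
p0=pickle.load(open("side0.pkl","rb"));print(cast(p0,(335.4,309.9),80))
p=pickle.load(open("side1.pkl","rb"))
for c in [(390,245),(394,259),(391,253)]: print(proj(p0,[*c,80]),proj(p,[*c,80]))
t=pickle.load(open("top0.pkl","rb"));w=pickle.load(open("w11.pkl","rb"))
c=(392,254)
def cs(p): return [(circ(p,c,80,29),(0,255,0)),(circ(p,c,0,33),(0,255,255)),(circ(p,c,45,31),(255,255,255))]
draw(p0,(300,280,380,360),7,cs(p0),"c2.png")
draw(t,(200,262,260,302),8,cs(t),"b2.png")
draw(w,(280,100,400,270),3.5,cs(w),"a2.png")
ims=[cv2.resize(cv2.imread("pics/"+n),(260,400)) for n in ["c2.png","b2.png","a2.png"]]
cv2.imwrite("pics/abc.png",np.hstack(ims))
E
```

```text
[391.58159038 257.27902971  80.        ]
[[337.17936987 306.15204271]] [[337.17936987 306.15204271]]
[[334.22706066 310.25009805]] [[334.22706066 310.25009805]]
[[336.03601006 308.58963584]] [[336.03601006 308.58963584]]
```

View pics/abc.png

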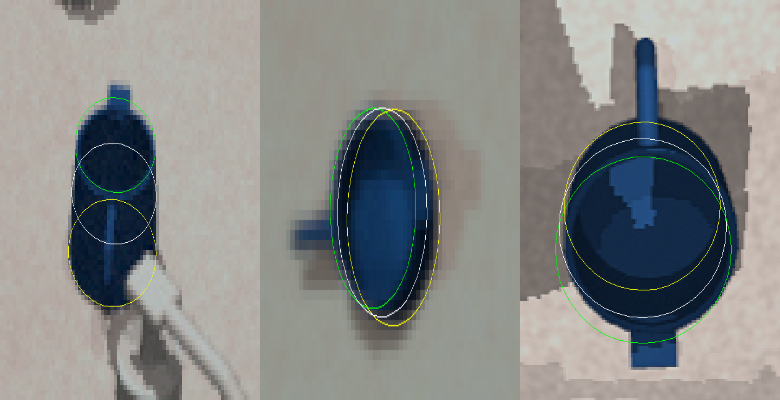

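```bash
python3 - <<'E'
from h import *
go(393,257,110,yaw=1.7)
E
```

```text
at [387.8 232.5 180.2] [-3.114  0.02   1.663] n 2 tilt ok
12.0 3.7 35.1 -0.019 95; 11.9 3.9 35.1 -0.019 95
```

Request:
send_rows:
  plan: "12 4 34 -0.02 95; 12 4 34 -0.02 95; 0 0 0 0 95; 0 0 0 0 95; 0 0 0 0 95"

```text
t: 20.95
eef_pos: [393.1, 256.3, 111.5]
tcp_rot: [-3.116, 0.019, 1.704]
ft_force: [-0.4, 0.1, 0.5]
opening: 1.0
```

```bash
python3 - <<'E'
from h import *
import pickle
p=eyes.read_camera("wrist");pickle.dump(p,open("w12.pkl","wb"));save(p,"w12.png")
c=(393,257)
draw(p,(220,60,460,300),2.5,[(circ(p,c,80,29),(0,255,0)),(circ(p,c,0,33),(0,255,255))],"w12d.png")
go(393,257,27)
E
```

```text
at [393.3 256.3 111.8] [-3.117  0.018  1.704] n 2 tilt ok
0.4 -0.1 42.4 -0.000 95; 0.4 -0.1 42.4 -0.000 95
```

View pics/w12d.png

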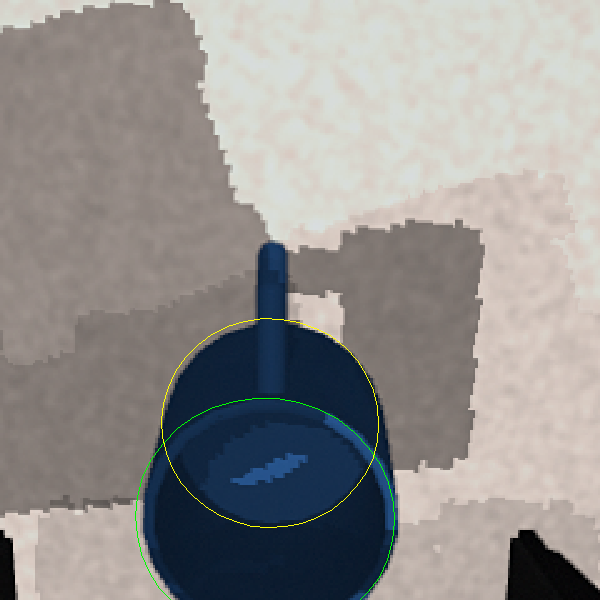

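Request:
send_rows:
  plan: "0 1 30 0 95; 0 1 30 0 95; 0 0 18 0 95; 0 0 5 0 95; 0 0 0 0 95"

```text
t: 21.5
eef_pos: [397.4, 255.2, 33.1]
tcp_rot: [-3.129, 0.015, 1.701]
ft_force: [-0.0, 0.8, 0.5]
opening: 0.998
```

```bash
python3 - <<'E'
from h import *
go(394,257,27); print(env.state()['ft_force'])
E
```

```text
at [397.4 255.2  33.1] [-3.129  0.015  1.701] n 1 tilt ok
2.3 -3.1 6.1 -0.000 95
[-0.0373708   0.81711708  0.45219285]
```

Request:
send_rows:
  plan: "2 -3 5 0 95; 0 0 2 0 95; 0 0 0 0 50; 0 0 0 0 50; 0 0 0 0 50; 0 0 0 0 50; 0 0 0 0 50; 0 0 0 0 50"

```text
t: 22.3
eef_pos: [395.4, 257.5, 29.4]
tcp_rot: [-3.135, 0.013, 1.701]
ft_force: [-0.4, 0.7, -1.1]
opening: 0.662
```

```bash
python3 - <<'E'
from h import *
s=env.state();print(s['opening']*95.1,s['ft_force'],s['eef_pos'],s['tcp_rot'])
go(394,257,190,g=50)
E
```

```text
62.912382894453025 [-0.38637744  0.69734972 -1.13028367] [395.35133903 257.49401212  29.36619394] [-3.13467401  0.01298035  1.70126088]
at [395.4 257.5  29.4] [-3.135  0.013  1.701] n 4 tilt ok
-0.1 -0.4 -40.2 -0.000 50; -0.1 -0.4 -40.2 -0.000 50; -0.1 -0.4 -40.2 -0.000 50; -0.1 -0.4 -40.2 -0.000 50
```

Request:
send_rows:
  plan: "0 0 0 0 50; 0 0 0 0 50; 0 0 -15 0 50; 0 0 -20 0 50; 0 0 -35 0 50; 0 0 -40 0 50; 0 0 -40 0 50; 0 0 -10 0 50"

```text
t: 23.1
eef_pos: [394.9, 259.0, 192.7]
tcp_rot: [-3.127, 0.015, 1.701]
ft_force: [1.3, 0.2, -2.6]
opening: 0.659
```

```bash
python3 - <<'E'
from h import *
import pickle
s=env.state();print(s['opening']*95.1,s['ft_force'],s['eef_pos'],s['tcp_rot'])
p=eyes.read_camera("wrist");pickle.dump(p,open("w13.pkl","wb"));save(p,"w13.png")
go(600,-151,180,g=50)
E
```

```text
62.64558549041083 [ 1.33893667  0.18879137 -2.62166075] [394.94222194 259.02839898 192.6613625 ] [-3.12724413  0.01527073  1.70105402]
at [394.9 259.  192.6] [-3.127  0.015  1.701] n 11 tilt ok
-39.4 13.6 1.1 -0.000 50; -39.4 13.6 1.1 -0.000 50; -39.4 13.6 1.1 -0.000 50; -39.4 13.6 1.1 -0.000 50; -39.4 13.6 1.1 -0.000 50; -39.4 13.6 1.1 -0.000 50; -39.4 13.6 1.1 -0.000 50; -39.4 13.6 1.1 -0.000 50
-39.4 13.6 1.1 -0.000 50; -39.4 13.6 1.1 -0.000 50; -39.4 13.6 1.1 -0.000 50
```

View pics/w13.png

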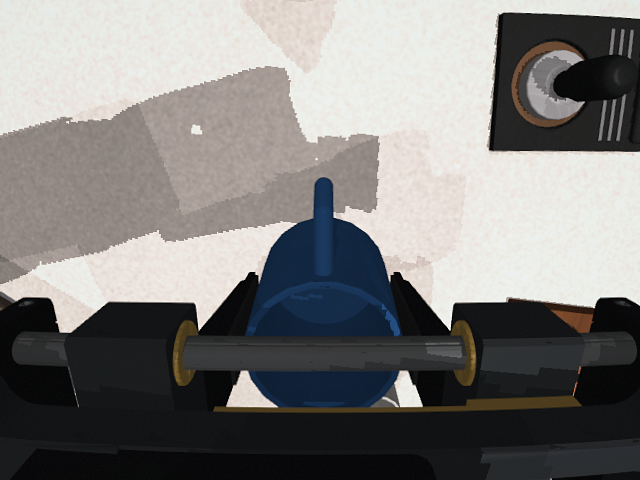

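```bash
python3 - <<'E'
from h import *
import pickle
p=pickle.load(open("w13.pkl","rb"))
print(cast(p,(323,345),243),np.linalg.norm(cast(p,(246,345),243)-cast(p,(402,345),243)))
draw(p,(220,160,440,440),2,[(circ(p,(395,259),243,29),(0,255,0)),(circ(p,(395,259),163,33),(0,255,255))],"w13d.png")
go(671,-151,190,g=50)
E
```

```text
[394.47867527 263.28097304 243.        ] 55.46245152291486
at [394.9 259.  192.6] [-3.127  0.015  1.701] n 11 tilt ok
-40.2 20.0 0.2 -0.000 50; -40.2 20.0 0.2 -0.000 50; -40.2 20.0 0.2 -0.000 50; -40.2 20.0 0.2 -0.000 50; -40.2 20.0 0.2 -0.000 50; -40.2 20.0 0.2 -0.000 50; -40.2 20.0 0.2 -0.000 50; -40.2 20.0 0.2 -0.000 50
-40.2 20.0 0.2 -0.000 50; -40.2 20.0 0.2 -0.000 50; -40.2 20.0 0.2 -0.000 50
```

View pics/w13d.png

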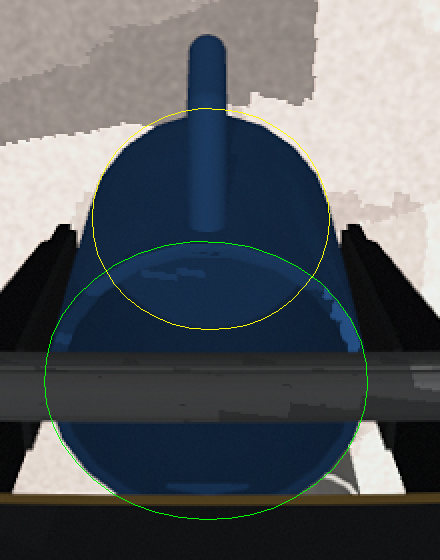

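Request:
send_rows:
  plan: "-40 20 0 0 50; -40 20 0 0 50; -40 20 0 0 50; -40 20 0 0 50; -40 20 0 0 50; -40 20 0 0 50; -40 20 0 0 50; -40 20 0 0 50"

```text
t: 23.95
eef_pos: [598.0, -44.2, 188.8]
tcp_rot: [-3.12, 0.013, 1.71]
ft_force: [1.1, 0.8, -2.1]
opening: 0.66
```

```bash
python3 - <<'E'
from h import *
go(671.5,-152,160,g=50)
E
```

```text
at [598.  -44.2 188.8] [-3.12   0.013  1.71 ] n 3 tilt ok
-39.0 19.3 9.6 -0.000 50; -39.0 19.3 9.6 -0.000 50; -39.0 19.3 9.6 -0.000 50
```

Request:
send_rows:
  plan: "-44 17 5 0 50; -44 17 5 0 50; -44 16 5 0 50; -40 15 5 0 50; 0 0 0 0 50; 0 0 0 0 50; 0 0 0 0 50"

```text
t: 24.65
eef_pos: [686.9, -217.8, 156.3]
tcp_rot: [-3.109, 0.007, 1.705]
ft_force: [-0.4, -1.0, -1.5]
opening: 0.659
```

```bash
python3 - <<'E'
from h import *
import pickle
s=env.state();print(s['opening']*95.1,s['ft_force'],s['eef_pos'],s['tcp_rot'])
p=eyes.read_camera("wrist");pickle.dump(p,open("w14.pkl","wb"));save(p,"w14.png")
go(671.5,-152,100,g=50)
E
```

```text
62.675784491510676 [-0.36985874 -0.95553458 -1.45523056] [ 686.91650301 -217.79118092  156.30243266] [-3.10915889  0.00677607  1.70463323]
at [ 686.8 -217.4  156.5] [-3.109  0.007  1.705] n 2 tilt ok
33.4 -3.2 28.2 -0.000 50; 33.4 -3.2 28.2 -0.000 50
```

View pics/w14.png

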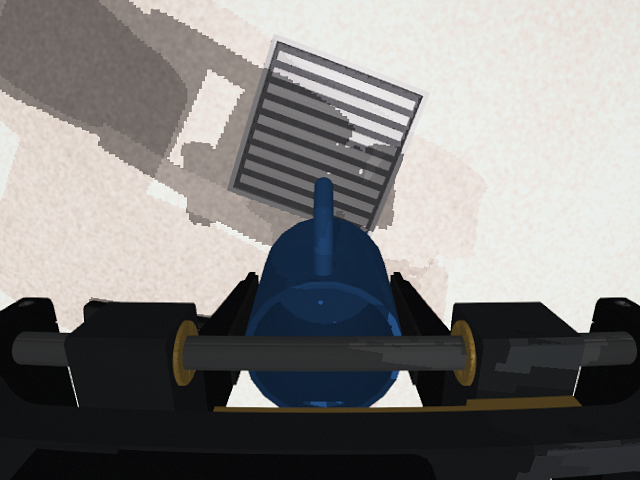

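```bash
python3 - <<'E'
from h import *
import pickle
p=pickle.load(open("w14.pkl","rb"))
q=[cast(p,x,16) for x in [(275,38),(427,95),(371,233),(230,188)]]
print(q,(q[0]+q[2])/2,(q[1]+q[3])/2)
E
```

```text
[array([626.66968147, -81.33320415,  16.        ]), array([ 746.56465802, -106.40625797,   16.        ]), array([ 722.1958652 , -220.55355551,   16.        ]), array([ 601.62506713, -199.16268805,   16.        ])] [ 674.43277333 -150.94337983   16.        ] [ 674.09486258 -152.78447301   16.        ]
```

Request:
send_rows:
  plan: "33 -3 25 0 50; 33 -3 25 0 50; 0 0 10 0 50; 0 0 0 0 50; 0 0 0 0 50"

```text
t: 25.2
eef_pos: [669.4, -147.5, 97.3]
tcp_rot: [-3.112, 0.008, 1.71]
ft_force: [0.3, 1.3, -1.8]
opening: 0.659
```

```bash
python3 - <<'E'
from h import *
go(673,-152,60,g=50)
E
```

```text
at [ 669.4 -147.5   97.3] [-3.112  0.008  1.71 ] n 1 tilt ok
-4.9 2.9 37.3 -0.000 50
```

Request:
send_rows:
  plan: "-3 1 20 0 50; -2 1 15 0 50; 0 0 5 0 50; 0 0 0 0 50; 0 0 0 0 50"

```text
t: 25.7
eef_pos: [673.6, -155.3, 60.2]
tcp_rot: [-3.119, 0.012, 1.708]
ft_force: [-0.2, -0.1, -2.0]
opening: 0.659
```

```bash
python3 - <<'E'
from h import *
p=eyes.read_camera("wrist");save(p,"w15.png")
go(673,-152,42,g=50)
E
```

```text
at [ 673.6 -155.3   60.3] [-3.119  0.012  1.708] n 1 tilt ok
3.4 -0.1 18.3 -0.000 50
```

View pics/w15.png

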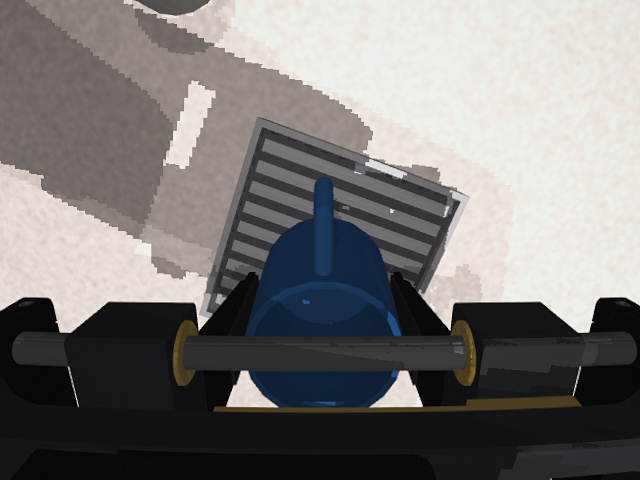

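Request:
send_rows:
  plan: "3 0 8 0 50; 0 0 6 0 50; 0 0 4 0 50; 0 0 0 0 50; 0 0 0 0 50"

```text
t: 26.25
eef_pos: [673.1, -152.3, 41.8]
tcp_rot: [-3.12, 0.012, 1.709]
ft_force: [0.2, 0.1, -2.3]
opening: 0.658
```

Request:
send_rows:
  plan: "0 0 1.5 0 50; 0 0 1 0 50; 0 0 0 0 50; 0 0 0 0 50"

```text
t: 26.65
eef_pos: [673.4, -152.5, 41.3]
tcp_rot: [-3.121, 0.013, 1.709]
ft_force: [0.5, 0.5, -2.6]
opening: 0.659
```

Request:
send_rows:
  plan: "0 0 2 0 50; 0 0 1 0 50; 0 0 1 0 50; 0 0 0 0 50"

```text
t: 27.05
eef_pos: [673.6, -152.7, 40.9]
tcp_rot: [-3.123, 0.014, 1.709]
ft_force: [0.0, -0.1, -2.2]
opening: 0.654
```

Request:
send_rows:
  plan: "0 0 3 0 50; 0 0 2 0 50; 0 0 0 0 50"

```text
t: 27.35
eef_pos: [673.5, -153.0, 40.5]
tcp_rot: [-3.124, 0.015, 1.709]
ft_force: [-0.1, 0.2, -1.5]
opening: 0.663
```

Request:
send_rows:
  plan: "0 0 3 0 50; 0 0 3 0 50; 0 0 0 0 50; 0 0 0 0 50"

```text
t: 27.75
eef_pos: [674.0, -153.2, 40.6]
tcp_rot: [-3.127, 0.017, 1.709]
ft_force: [0.7, -0.1, -1.2]
opening: 0.66
```

Request:
send_rows:
  plan: "0 0 0 0 64; 0 0 0 0 66; 0 0 0 0 75; 0 0 0 0 95; 0 0 0 0 95; 0 0 0 0 95"

```text
t: 28.35
eef_pos: [674.0, -153.4, 38.5]
tcp_rot: [-3.126, 0.017, 1.709]
ft_force: [-0.1, -0.5, 0.2]
opening: 0.968
```

Request:
send_rows:
  plan: "0 0 -20 0 95; 0 0 -35 0 95; 0 0 -40 0 95; 0 0 -45 0 95; 0 0 0 0 95"

```text
t: 28.85
eef_pos: [675.5, -150.6, 181.8]
tcp_rot: [-3.123, 0.015, 1.709]
ft_force: [0.7, 0.4, -0.1]
opening: 0.997
```

```bash
python3 - <<'E'
from h import *
import pickle
p=eyes.read_camera("wrist");pickle.dump(p,open("w16.pkl","wb"))
draw(p,(0,0,640,480),1,[(circ(p,(673.5,-152),91,29),(0,255,0)),(circ(p,(673.5,-152),11,33),(0,255,255))],"w16.png")
go(465,68,190,yaw=0.6)
E
```

```text
at [ 674.4 -150.3  178.6] [-3.119  0.013  1.709] n 8 tilt ok
30.6 -22.2 -1.4 0.139 95; 27.3 -26.2 -1.4 0.139 95; 23.4 -29.7 -1.4 0.139 95; 19.1 -32.7 -1.4 0.139 95; 14.4 -35.0 -1.4 0.139 95; 9.4 -36.6 -1.4 0.139 95; 4.3 -37.6 -1.4 0.139 95; -1.0 -37.8 -1.4 0.139 95
```

View pics/w16.png

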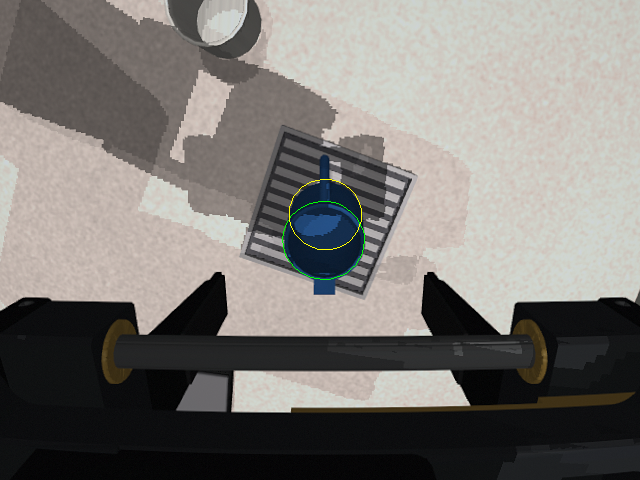

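```bash
python3 - <<'E'
from h import *
import pickle
p=pickle.load(open("w16.pkl","rb"))
q=[cast(p,x,16) for x in [(282,126),(415,176),(362,297),(241,254)]]
print((q[0]+q[2])/2,(q[1]+q[3])/2, cast(p,(325,241),91))
go(465,65,170)
E
```

```text
[ 672.83265226 -152.00337493   16.        ] [ 673.37913946 -151.49852623   16.        ] [ 674.43829013 -151.4825177    91.        ]
at [ 674.4 -150.3  178.6] [-3.119  0.013  1.709] n 7 tilt ok
34.6 -25.4 1.2 -0.000 95; 34.6 -25.4 1.2 -0.000 95; 34.6 -25.4 1.2 -0.000 95; 34.6 -25.4 1.2 -0.000 95; 34.6 -25.4 1.2 -0.000 95; 34.6 -25.4 1.2 -0.000 95; 34.6 -25.4 1.2 -0.000 95
```

Jug centred to ~1.5 mm. Now the cup.

Request:
send_rows:
  plan: "34.5 -25.5 0 0 95; 34.5 -25.5 0 0 95; 34.5 -25.5 0 0 95; 34.5 -25.5 0 0 95; 34.5 -25.5 0 0 95; 34 -25 0 0 95; 10 -8 0 0 95; 0 0 0 0 95"

```text
t: 29.7
eef_pos: [473.9, 47.8, 170.6]
tcp_rot: [-3.107, 0.01, 1.707]
ft_force: [0.5, 0.3, 0.2]
opening: 1.001
```

```bash
python3 - <<'E'
from h import *
go(465,65,170)
E
```

```text
at [473.9  47.8 170.6] [-3.107  0.01   1.707] n 1 tilt ok
18.3 -6.5 0.6 -0.000 95
```

Request:
send_rows:
  plan: "16 -7 0 0 95; 0 0 0 0 95; 0 0 0 0 95"

```text
t: 30.0
eef_pos: [467.1, 61.2, 169.5]
tcp_rot: [-3.107, 0.011, 1.706]
ft_force: [-0.1, -1.2, 0.8]
opening: 1.0
```

```bash
python3 - <<'E'
from h import *
import pickle
p=eyes.read_camera("wrist");pickle.dump(p,open("w17.pkl","wb"))
draw(p,(0,0,640,480),1,[(circ(p,(465,69),62,30),(0,255,0)),(circ(p,(465,69),0,29),(0,255,255))],"w17.png")
go(465,69,90)
E
```

```text
at [467.   61.1 169.4] [-3.106  0.011  1.706] n 2 tilt ok
4.0 -0.4 39.7 -0.000 95; 4.0 -0.4 39.7 -0.000 95
```

View pics/w17.png

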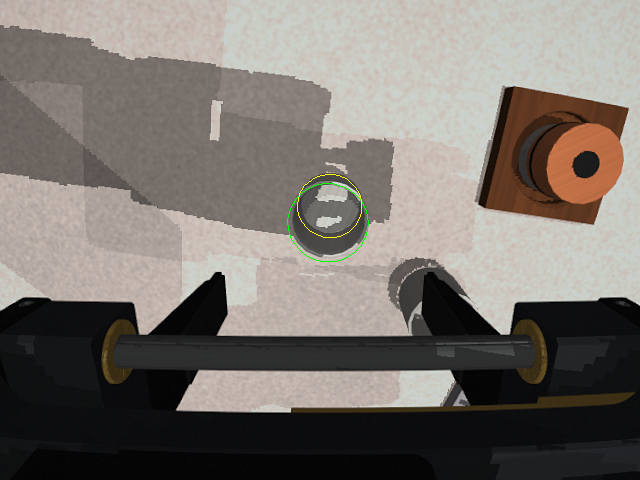

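Request:
send_rows:
  plan: "5 0 35 0 95; 5 0 35 0 95; 0 0 0 0 95; 0 0 0 0 95; 0 0 0 0 95"

```text
t: 30.55
eef_pos: [468.0, 66.6, 98.9]
tcp_rot: [-3.11, 0.011, 1.702]
ft_force: [0.8, -0.1, -0.3]
opening: 0.998
```

```bash
python3 - <<'E'
from h import *
import pickle
p=eyes.read_camera("wrist");pickle.dump(p,open("w18.pkl","wb"))
draw(p,(0,0,640,480),1,[(circ(p,(467,71),62,30),(0,255,0)),(circ(p,(467,71),0,29),(0,255,255))],"w18.png")
go(467,71,21)
E
```

```text
at [468.2  66.7  99.2] [-3.111  0.011  1.702] n 2 tilt ok
2.2 -0.3 39.1 -0.000 95; 2.2 -0.3 39.1 -0.000 95
```

View pics/w18.png

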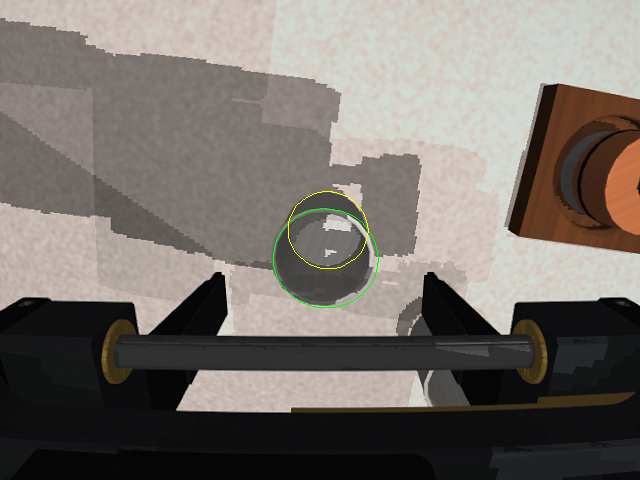

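Fit is good: cup at about (467,71), centred between the fingers. Descend.

Request:
send_rows:
  plan: "3 0 30 0 95; 2 0 25 0 95; 0 0 15 0 95; 0 0 5 0 95; 0 0 0 0 95"

```text
t: 31.1
eef_pos: [470.5, 69.7, 28.1]
tcp_rot: [-3.124, 0.013, 1.701]
ft_force: [-0.9, -0.0, -0.4]
opening: 1.0
```

```bash
python3 - <<'E'
from h import *
go(467,71,21)
E
```

```text
at [470.5  69.7  28.1] [-3.124  0.013  1.701] n 1 tilt ok
1.8 -3.3 7.1 -0.000 95
```

Request:
send_rows:
  plan: "2 -3 6 0 95; 0 0 1 0 95; 0 0 0 0 48; 0 0 0 0 48; 0 0 0 0 48; 0 0 0 0 48; 0 0 0 0 48; 0 0 0 0 48"

```text
t: 31.9
eef_pos: [468.3, 71.2, 24.0]
tcp_rot: [-3.128, 0.014, 1.701]
ft_force: [-0.7, 0.3, -1.4]
opening: 0.608
```

Request:
send_rows:
  plan: "0 0 0 0 48; 0 0 0 0 48"

```text
t: 32.1
eef_pos: [468.3, 71.3, 23.9]
tcp_rot: [-3.128, 0.014, 1.701]
ft_force: [0.4, 0.1, -0.4]
opening: 0.607
```

Request:
send_rows:
  plan: "0 0 -15 0 48; 0 0 -25 0 48; 0 0 -40 0 48; 0 0 -40 0 48; 0 0 -30 0 48; 0 0 0 0 48"

```text
t: 32.7
eef_pos: [469.7, 73.6, 178.1]
tcp_rot: [-3.125, 0.013, 1.701]
ft_force: [0.0, 0.1, -2.2]
opening: 0.608
```

```bash
python3 - <<'E'
from h import *
import pickle
p=eyes.read_camera("wrist");pickle.dump(p,open("w19.pkl","wb"));save(p,"w19.png")
go(541,-394,180,yaw=1.1,g=48)
E
```

```text
at [468.9  73.5 176.3] [-3.123  0.013  1.701] n 11 tilt ok
-43.0 1.0 -0.3 0.055 48; -42.9 3.3 -0.3 0.055 48; -42.6 5.7 -0.3 0.055 48; -42.3 8.0 -0.3 0.055 48; -41.8 10.3 -0.3 0.055 48; -41.1 12.5 -0.3 0.055 48; -40.4 14.8 -0.3 0.055 48; -39.5 16.9 -0.3 0.055 48
-38.5 19.1 -0.3 0.055 48; -37.4 21.2 -0.3 0.055 48; -36.2 23.2 -0.3 0.055 48
```

View pics/w19.png

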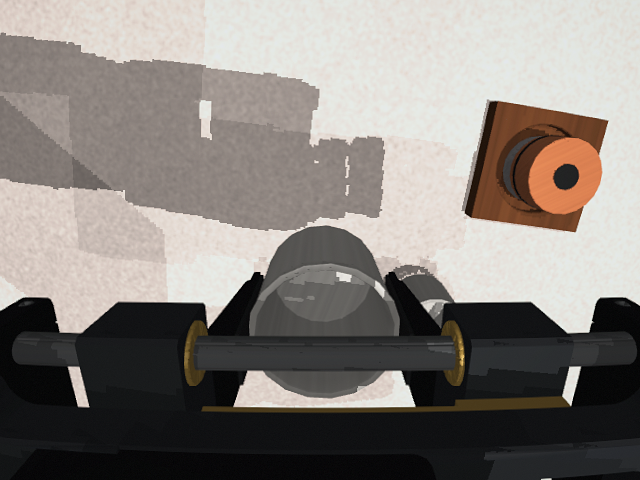

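```bash
python3 - <<'E'
from h import *
go(490,-350,170,yaw=0.6,g=48)
E
```

```text
at [468.9  73.5 176.3] [-3.123  0.013  1.701] n 10 tilt ok
-42.3 -3.4 0.6 0.110 48; -42.4 1.2 0.6 0.110 48; -42.0 5.9 0.6 0.110 48; -41.1 10.5 0.6 0.110 48; -39.7 14.9 0.6 0.110 48; -37.8 19.2 0.6 0.110 48; -35.5 23.2 0.6 0.110 48; -32.7 27.0 0.6 0.110 48
-29.5 30.4 0.6 0.110 48; -26.0 33.5 0.6 0.110 48
```

Request:
send_rows:
  plan: "-42 -3 0 0.11 48; -42.5 1 0 0.11 48; -42 6 0 0.11 48; -41 10.5 0 0.11 48; -39.5 15 0 0.11 48; -38 19 0 0.11 48; -35.5 23 0 0.11 48; -32.5 27 0 0.11 48"

```text
t: 33.55
eef_pos: [478.4, -271.5, 167.8]
tcp_rot: [-3.124, 0.028, 0.797]
ft_force: [1.0, 1.3, -0.6]
opening: 0.611
```

```bash
python3 - <<'E'
from h import *
go(490,-350,170,yaw=0.6,g=48)
E
```

```text
at [ 478.4 -271.5  167.8] [-3.124  0.028  0.797] n 2 tilt ok
-24.0 31.6 -1.1 0.098 48; -20.8 33.8 -1.1 0.098 48
```

Request:
send_rows:
  plan: "-24 31 -2 0.1 48; -20 30 -2 0.1 48; 0 5 0 0 48; 0 0 0 0 48; 0 0 0 0 48"

```text
t: 34.05
eef_pos: [486.9, -356.4, 161.2]
tcp_rot: [-3.118, 0.035, 0.581]
ft_force: [-0.0, -0.8, -1.6]
opening: 0.61
```

```bash
python3 - <<'E'
from h import *
import pickle
s=env.state(); print(s["eef_pos"],s["tcp_rot"])
p=eyes.read_camera("wrist");pickle.dump(p,open("w20.pkl","wb"));save(p,"w20.png")
go(541,-394,130,g=48)
E
```

```text
[ 486.85306714 -356.40595623  161.22259314] [-3.11765523  0.03492411  0.58113509]
at [ 486.8 -356.1  161.3] [-3.117  0.035  0.582] n 2 tilt ok
12.2 30.7 15.6 -0.000 48; 12.2 30.7 15.6 -0.000 48
```

View pics/w20.png

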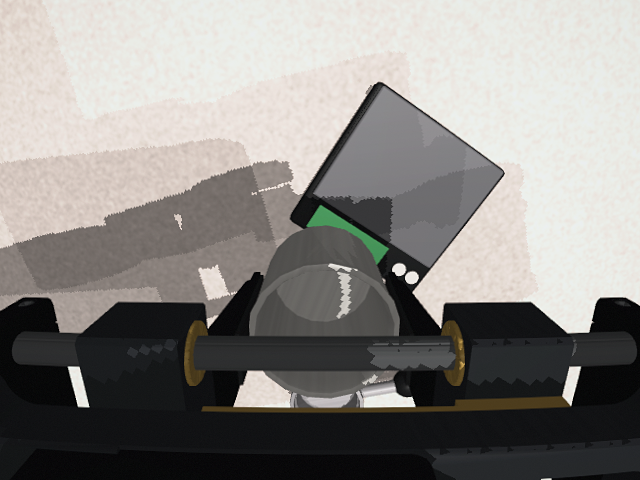

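```bash
python3 - <<'E'
from h import *
import pickle
p=pickle.load(open("w20.pkl","rb"))
q=[cast(p,x,22) for x in [(383,83),(504,172),(430,267),(312,197)]]
print(np.round(q),(q[0]+q[2])/2,(q[1]+q[3])/2,[np.linalg.norm(q[i]-q[i-1]).round(1) for i in range(4)])
draw(p,(200,60,520,300),2.4,[(proj(p,np.array(q)),(0,255,0))],"w20d.png")
E
```

```text
[[ 598. -332.   22.]
 [ 598. -452.   22.]
 [ 500. -453.   22.]
 [ 495. -335.   22.]] [ 548.92235478 -392.301822     22.        ] [ 546.41814563 -393.40038919   22.        ] [np.float64(102.9), np.float64(119.7), np.float64(97.8), np.float64(117.6)]
```

View pics/w20d.png

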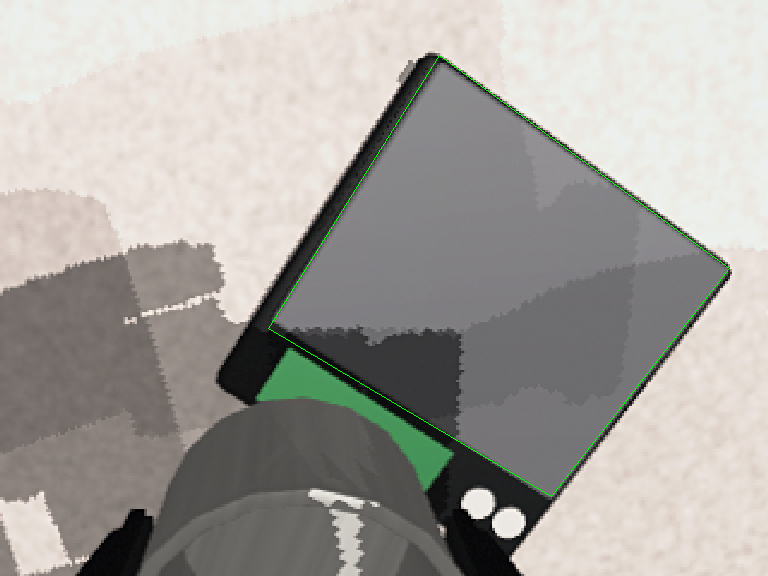

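```bash
python3 - <<'E'
from h import *
go(548,-393,100,g=48)
E
```

```text
at [ 486.8 -356.1  161.3] [-3.117  0.035  0.582] n 3 tilt ok
10.3 21.5 20.4 -0.000 48; 10.3 21.5 20.4 -0.000 48; 10.3 21.5 20.4 -0.000 48
```

Request:
send_rows:
  plan: "11 23 20 0 48; 11 23 20 0 48; 8 18 15 0 48; 0 0 0 0 48; 0 0 0 0 48; 0 0 0 0 48"

```text
t: 34.7
eef_pos: [546.8, -386.2, 102.2]
tcp_rot: [-3.115, 0.035, 0.593]
ft_force: [0.2, 0.0, -1.1]
opening: 0.605
```

```bash
python3 - <<'E'
from h import *
go(548,-393,65,g=48)
E
```

```text
at [ 546.8 -386.2  102.2] [-3.115  0.035  0.593] n 1 tilt ok
-2.8 6.3 37.2 -0.000 48
```

Request:
send_rows:
  plan: "-1 4 18 0 48; -1 2 12 0 48; 0 0 5 0 48; 0 0 0 0 48; 0 0 0 0 48"

```text
t: 35.2
eef_pos: [546.1, -391.8, 65.7]
tcp_rot: [-3.116, 0.035, 0.593]
ft_force: [-0.1, -0.7, -1.6]
opening: 0.609
```

```bash
python3 - <<'E'
from h import *
go(548,-393,48,g=48)
E
```

```text
at [ 546.1 -391.8   65.7] [-3.116  0.035  0.593] n 1 tilt ok
1.0 2.0 17.7 -0.000 48
```

Request:
send_rows:
  plan: "1 2 7 0 48; 0 0 6 0 48; 0 0 3 0 48; 0 0 0 0 48; 0 0 0 0 48"

```text
t: 35.7
eef_pos: [547.7, -393.3, 48.7]
tcp_rot: [-3.117, 0.035, 0.593]
ft_force: [-0.7, 0.7, -1.5]
opening: 0.609
```

Request:
send_rows:
  plan: "0 0 3 0 48; 0 0 2 0 48; 0 0 0 0 48"

```text
t: 36.0
eef_pos: [547.6, -393.4, 46.6]
tcp_rot: [-3.119, 0.034, 0.593]
ft_force: [1.0, -0.4, -1.5]
opening: 0.603
```

Request:
send_rows:
  plan: "0 0 2 0 48; 0 0 1 0 48; 0 0 0 0 48"

```text
t: 36.3
eef_pos: [547.7, -393.7, 46.3]
tcp_rot: [-3.121, 0.034, 0.593]
ft_force: [0.1, 0.4, -1.6]
opening: 0.608
```

Request:
send_rows:
  plan: "0 0 2 0 48; 0 0 1.5 0 48; 0 0 0 0 48"

```text
t: 36.6
eef_pos: [547.8, -393.9, 46.3]
tcp_rot: [-3.123, 0.034, 0.593]
ft_force: [0.8, -0.2, -1.6]
opening: 0.605
```

Request:
send_rows:
  plan: "0 0 3 0 48; 0 0 3 0 48; 0 0 0 0 48; 0 0 0 0 59; 0 0 0 0 62; 0 0 0 0 72; 0 0 0 0 95; 0 0 0 0 95"

```text
t: 37.4
eef_pos: [547.1, -394.2, 44.0]
tcp_rot: [-3.124, 0.034, 0.593]
ft_force: [0.9, -0.2, -0.7]
opening: 0.85
```

Request:
send_rows:
  plan: "0 0 0 0 95; 0 0 0 0 95; 0 0 -20 0 95; 0 0 -35 0 95; 0 0 -40 0 95; 0 0 -40 0 95; 0 0 0 0 95; 0 0 0 0 95"

```text
t: 38.2
eef_pos: [552.1, -393.2, 182.3]
tcp_rot: [-3.121, 0.035, 0.593]
ft_force: [-0.6, -0.5, -0.3]
opening: 1.002
```

```bash
python3 - <<'E'
from h import *
import pickle
p=eyes.read_camera("wrist");pickle.dump(p,open("w21.pkl","wb"))
draw(p,(0,0,640,480),1,[(circ(p,(548,-393),84,30),(0,255,0)),(circ(p,(548,-393),22,29),(0,255,255))],"w21.png")
for n in ["top","side"]:
    p=eyes.read_camera(n); pickle.dump(p,open(n+"2.pkl","wb")); save(p,n+"2.png")
E
```

```text
(no output)
```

View pics/w21.png

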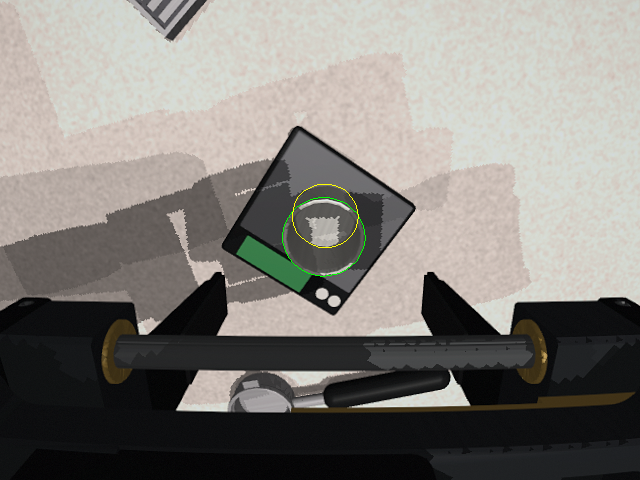

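View pics/top2.png

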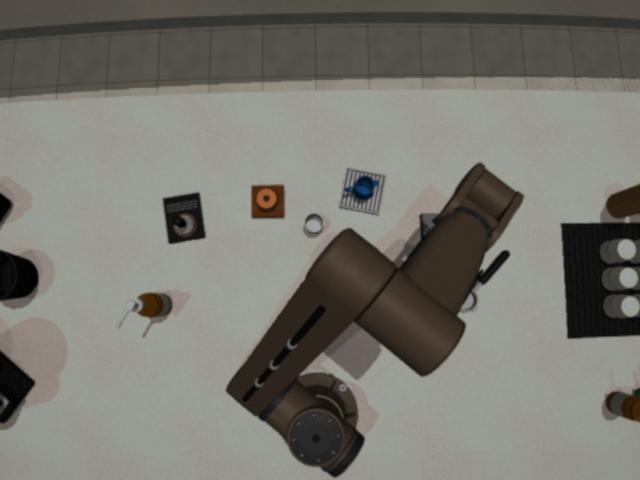

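View pics/side2.png

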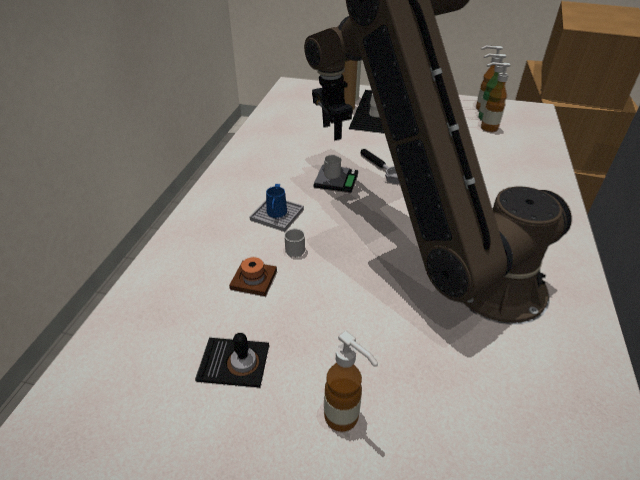

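```bash
python3 - <<'E'
from h import *
import pickle
p=pickle.load(open("w21.pkl","rb"))
a,b=cast(p,(299,128),22),cast(p,(414,209),22)
print(a,b,np.linalg.norm(a-b)); m=(a+b)/2; d=(a-b)/np.linalg.norm(a-b); n=np.array([-d[1],d[0],0]); print(m+50*n, cast(p,(325,237),84))
s=pickle.load(open("side2.pkl","rb"))
draw(s,(180,140,380,400),2.3,[(circ(s,(578,400),5,29),(0,255,0)),(circ(s,(646,140),59,30),(0,255,0)),(circ(s,(673.5,-152),91,29),(0,255,0)),(circ(s,(673.5,-152),11,33),(0,255,255)),(circ(s,(548,-393),84,30),(0,255,0)),(circ(s,(548,-393),22,29),(0,255,255))],"side2d.png")
E
```

```text
[ 598.58218454 -332.61855814   22.        ] [ 597.62752713 -453.32148513   22.        ] 120.70670219289443
[ 548.10641963 -392.57457656   22.        ] [ 549.26376407 -393.23517463   84.        ]
```

View pics/side2d.png

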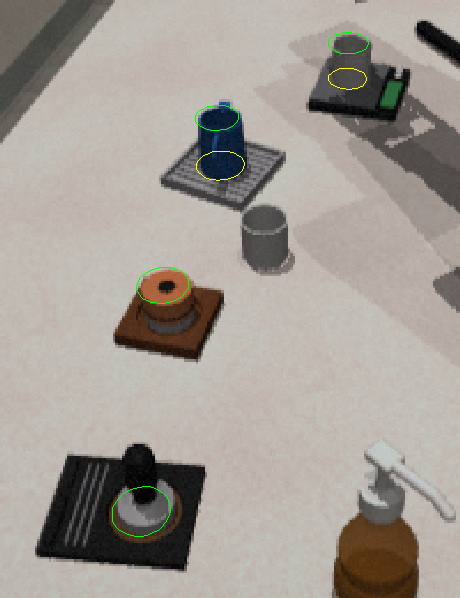

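```bash
python3 -c "
from h import *
print(env.state()['t'],env.state()['qvel'].round(3)); print(job_done())"
```

```text
38.35 [-0.001  0.012  0.006 -0.     0.002  0.001]
the job is handed in; nothing more can be done
None
```

I placed all four tools and handed the job in at about 38 s of the 112 s; `job_done()` gives no verdict.

| Tool | Place | Last check of offset from centre |
|---|---|---|
| Leveller | well of the wooden stand | about 1.6 mm, measured in the wrist picture |
| Dosing cup (the leftmost of the look-alikes) | scale's weighing plate | about 1.3 mm, measured in the wrist picture |
| Milk jug | drip tray's grille | about 1.5 mm, measured in the wrist picture |
| Tamper | recess of the tamping mat | looks centred in the pictures; gripper was within about 1.5 mm of the recess centre at release |

- **Final views:** In the last side and top pictures all four look upright and seated. The portafilter and syrup bottle look unmoved, though I did not measure their positions. The gripper was clear of everything when I handed in.
- **Jug position:** My first estimate from the top camera was about 14 mm off what the wrist camera showed. I settled it with the side camera before grasping.
- **Tool tilt:** The tool drifted to as much as about 0.04 rad off vertical during the moves. The cup and jug were lowered until they stopped, then released gently, and I saw no lean in the pictures afterwards. I did not measure their lean directly.

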